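# Size a returned chill from the tilt-out bin

### The job

Tilt the yellow-fronted bin all the way out by its pull bar and take out the round iron chill that lies in it. Size the chill in the step gauge: leave it standing seated on the bottom of the smallest bore it will enter. Push the yellow bin fully shut again, and leave the green and blue bins shut and everything else on the bench as it stands.

Things in the scene. Friction and masses are not known exactly. Their poses are not given: they have to be found in the camera images.
- bin_yellow (a joint): tilt of the yellow-fronted bin about its bottom front edge: 0 = shut (front upright), 0.72 = against its stop, tilted out. The hinge has friction: the loaded bin may fall back shut from below 0.5, stays where it is left above that; moving it takes 2 to 8 N at the bar
- bin_green (a joint): the same for the green-fronted bin (leave shut)
- bin_blue (a joint): the same for the blue-fronted bin (leave shut)
- pivot_yellow (a point): middle of the yellow bin's pivot line, its bottom outer front edge, 46 mm above the bench; does not move. Axes: x level, into the case, y level along the pivot (and the row of bins), z up; the bin's top goes to -x as it opens. In this frame, shut, the sheet-steel bin fills x 0 to 84 mm and is 164 wide; floor and walls 4 thick; front 88 high, back 55, sides sloping between; open on top
- case_yellow: grey fixed case of the yellow bin, 104 deep (x) x 174 wide (y) x 108 mm high, origin at the centre of its underside, front to -x. Its cheeks are 60 high in front; roof and full-height cheeks begin 34 mm behind the front. Three such cases with yellow, green and blue bins stand in a row 180 mm apart, in any order, on a grey plinth 40 mm high
- pull_yellow (a point): middle of the yellow bin's pull bar: round bar 10 mm thick, 84 mm long, along the pivot line, on a stem at each end, 45 mm before the bin's front face (40 mm clear behind it) and 72 mm above the pivot when shut (x = -45, z = 72 in the frame of pivot_yellow). Moves with the bin; axes are the bin's own (z up its front, x into the bin). The other bins have the same bars
- chill_p: one of three round iron chills, plain cylinders 38 mm tall, 0.3 to 0.6 kg, one in each bin in no set order. Diameters 40, 47 and 54 mm, one of each; which is which is not marked. Origin at the centre of the underside, z along the axis. Stands on the bin's floor; as the bin tilts out it slides towards the inside of the front, its underside staying flat on the floor
- chill_q: as chill_p
- chill_r: as chill_p
- gauge: step gauge bolted to the bench: a steel foot 108 x 218 x 8 mm carrying three aluminium blocks, 76 mm (x) by 68 mm (y) each, in a row along its y, tops 26, 32 and 38 mm above the bench; each has one upright round bore 9 mm deep: 43, 50 and 57 mm across, for the 40, 47 and 54 mm chill. Origin at the centre of its underside, smallest and lowest step at -y
- step1 (a point): centre of the mouth (top face) of the smallest bore, 43 mm across and 9 mm deep with a 1.5 mm chamfer, 26 mm above the bench; axes as the gauge
- step2 (a point): the same for the 50 mm bore, 9 mm deep, mouth 32 mm above the bench
- step3 (a point): the same for the 57 mm bore, 9 mm deep, mouth 38 mm above the bench
- core_board: fixed bystander: plywood board 100 x 190 x 14 mm with four small brown cores on it, 32 mm high in all; origin at the centre of its underside, long side along its y
- blower: bystander: green bulb blower standing upright, 80 mm across, 188 mm tall with its nozzle brush; origin at the centre of its underside
- paste_can: bystander: can with a red band, 76 mm across, 115 mm tall; origin at the centre of its underside
- slick: bystander: steel spoon slick 200 mm long, lying along its x, 20 mm high; origin under its middle
- mallet: bystander: mallet lying on the bench, handle along its x, head 62 mm across and 104 mm long at +x, 240 to 270 mm overall; origin on the bench, under the handle
- brush: bystander: flat brush 190 mm long, lying along its x, 20 mm high; origin under its middle
- core_a: bystander: brown sand-core block 50 x 28 x 30 mm; origin at the centre of its underside
- sleeve: bystander: pale feeder sleeve, a standing tube 64 mm across and 45 mm tall; origin at the centre of its underside
Things that resemble listed ones, but are neither listed nor needed, are in the scene too. What is shaped like the chill_p but pink or white is not meant.

How it is judged:
On the way:
1. the yellow bin is tilted all the way out (value of joint bin_yellow above 0.64 rad), for 0.2 s.
At the end, for the whole second after the job is handed in: The chill from the yellow bin stands upright and at rest, seated in the smallest gauge bore it enters (centre within 4 mm of the bore's, underside at least 7 mm below the mouth), and all three bins are shut (within 0.04 rad). Everything else lies where it was (((horizontal distance between chill_p and step1 below 0.004 m and z of chill_p in the frame of step1 below -0.007 m and angle between chill_p's own z axis and vertical below 0.08 rad and linear speed of chill_p below 0.02 m/s) or (horizontal distance between chill_q and step2 below 0.004 m and z of chill_q in the frame of step2 below -0.007 m and angle between chill_q's own z axis and vertical below 0.08 rad and linear speed of chill_q below 0.02 m/s) or (horizontal distance between chill_r and step3 below 0.004 m and z of chill_r in the frame of step3 below -0.007 m and angle between chill_r's own z axis and vertical below 0.08 rad and linear speed of chill_r below 0.02 m/s)) and value of joint each of bin_yellow, bin_green, bin_blue below 0.04 rad); the robot touches nothing.
It fails at once if the green or the blue bin is opened (value of joint any of bin_green, bin_blue above 0.12 rad).
It fails at once if a bystander is displaced by more than 20 mm or tipped over (distance of any of blower, paste_can, slick, mallet, brush, core_a, sleeve from where it was at the start of the episode above 0.02 m or angle between any of blower, paste_can, sleeve's own z axis and vertical above 0.5 rad).
It also fails if it takes over 72 s, if anything falls off the work surface, if the arm or the gripper's body presses on something with over 40 N, if the wrist force passes 120 N, or if a joint passes its speed limit or range.

### The arm

A 6-joint arm with a two-finger parallel gripper is mounted at the origin on the work surface. World frame = base frame: x ahead of the robot, y to its left, z up, the work surface at z = 0. Lengths are in m, angles in rad, forces in N, time in s.
With the tool pointing down it reaches from about 0.35 to 0.975 m from the base axis. Payload 4.9 kg.
Tool frame: the origin (TCP) lies midway between the tips of the shut fingers; the grasp point (between the pads) lies manip.grip_depth behind it (manip.grip_depth is the distance from the TCP to the grasp point, in m); z points along the fingers, x is the direction in which the jaws open and shut, and the axes are right-handed (so a half turn about z gives the same grasp; the last joint's range is limited). The gripper opens to 85 mm and grips with 20 to 120 N. Pads are 22 mm wide; open, the fingers measure 114 mm over their backs; the gripper's body (76 mm by 85 mm) begins 54 mm behind the grasp point. The pads swing forward as they close: fully open they stand 13 mm farther back than shut.
Start: joints at [-1.411, 0.053, 1.613, -0, 1.476, -0.119], TCP at [0.172, -0.601, 0.231] pointing down, gripper open.
Joint ranges: [-3.01, 3.01], [-1.01, 2.22], [0.06, 2.58], [-1.02, 4.17], [0.09, 2.62], [-3.14, 3.14]. Speed limits (rad/s): [2.57, 2.57, 3.14, 3.14, 3.14, 3.14].

### API

Orientations are given as a unit quaternion [w, x, y, z].
In Python, from plant import state, grab_frame, ticket, manip gives the robot as it stands.
- The arm moves only by the tool carry_out, never from a script. Its argument "moves" is a list that holds one entry, the list of rows, each a list of 7 numbers: the turn, a rotation vector about the tool's x, y, z each as a share of 5 degrees, from -1 to 1, then the shift along the tool's x, y, z each as a share of 0.04 m, from -1 to 1, then the gripper command: -1 is shut, 1 is fully open, values between are in proportion. A call has 1 to 8 rows; each row shifts and turns the commanded pose from where the row before left it, along the tool's axes as they then stand; what a row does not reach is not made up. A row lasts 1/12 s, in which the tool goes at most 41.7 mm and 7.16 degrees, less where a joint would pass 70% of its speed; a pose out of reach is approached as far as the arm can. A call with a number of a shift or a turn outside -1 to 1 is refused whole. A call with a gripper value outside its range is refused whole. The fingers move at their own pace and stop on an object; the grip force is fixed at half the most. Time passes only in rows, so rows that do not move let the fingers close. It gives the time, the measured TCP pose, the force and the opening at its end, in the units of the state.
- state(): the state, without advancing time (a new reading comes with each control period).
- grab_frame(name): name is "side" or "top"; returns a dict with "frame" (420x560x3 uint8, red, green, blue), "z_map" (420x560 float32, m along the optical axis (not along the pixel's ray), 0 where there is no reading), "K" (3x3 intrinsics, pixels), "k1" (the pictures are not rectified: a ray, as slopes to the right and down, at radius r is drawn at 1 + k1 r^2 times it, then the intrinsics apply), "world_from_camera" (4x4, takes a point from camera to world coordinates). Camera axes: x right, y down, z forward; pixel columns grow to the right and rows downward; lengths in m; the calibration is good to about 2 mm. A picture is of the moment at which its call begins.
- ticket.job_done(): hands the job in, once; it reports no verdict.
The state is a dict: "time": time; "joint_pos": joint angles; "joint_vel": joint speeds; "joint_efforts": joint torques, N m; "tool_pos": TCP position; "tool_rot": TCP orientation; "contact_force": force on the tool from outside, world axes, zero at the start; "ft_torque": the same for the moment, N m; "gripper_width": opening from 0.0 (shut) to 1.0 (fully open).
Only numpy, scipy, OpenCV 4.12 (cv2) and the standard library are available. Lean on these libraries where they do the work, as an engineer would, in place of code of your own. Each camera call takes 0.05 s, during which the arm holds its last target.

## Working session

There is one attempt and no reset: what is moved stays moved. The work goes in short steps, Python scripts to look and compute and a tool call to move; the robot and the scene stay as the last step left them, time stands still between calls to the robot, and variables do not carry over. Pictures are saved under pics/ and viewed, and the job is handed in when it is done.

Besides the shell and the picture viewer there is one more tool, called in YAML: its name, and indented under it one key for each argument. carry_out: Moves the arm, as the interface text tells. Shift numbers are shares of 0.04 m and turn numbers shares of 5 degrees, none past 1 either way. Its arguments: {"type":"object","properties":{"moves":{"type":"array"}},"required":["moves"]}

```bash
ls; mkdir -p pics
python3 - <<'E'
from plant import state, grab_frame, ticket, manip
import cv2,numpy as np
print(state()); print(manip.grip_depth, [a for a in dir(manip) if a[0]!='_'])
for n in("side","top"):
    f=grab_frame(n); np.savez(f"pics/{n}0.npz",**f)
    cv2.imwrite(f"pics/{n}0.png",f["frame"][:,:,::-1]); print(f["K"],f["k1"],f["world_from_camera"])
E
```

```text
pics
{'time': 0.0, 'joint_pos': array([-1.41097168e+00,  5.33602484e-02,  1.61430211e+00, -1.65942240e-05,
        1.47598377e+00, -1.18963504e-01]), 'joint_vel': array([-5.14953657e-04,  8.02179116e-04,  1.67433571e-04,  1.42526811e-03,
       -2.03305793e-03,  8.09018773e-05]), 'joint_efforts': array([ 1.64353711e-03, -3.93687880e+01, -3.70171845e+01, -3.40362806e-05,
        7.16882569e-03,  4.11030783e-06]), 'tool_pos': array([ 0.17191231, -0.60024435,  0.23005606]), 'tool_rot': array([-7.05073516e-04,  7.98495766e-01, -6.01999550e-01, -7.46414859e-04]), 'contact_force': array([ 0.22965623, -0.25409354,  0.03732895]), 'ft_torque': array([0.05449691, 0.01006225, 0.02176194]), 'gripper_width': 0.997532632930558}
0.0187 ['IKError', 'grip_depth']
[[388.2392244    0.         282.0788767 ]
 [  0.         388.2392244  208.98975442]
 [  0.           0.           1.        ]] -0.09877538346660561 [[ 0.99661201 -0.02637859  0.07790163  0.43204906]
 [-0.0792374  -0.56180617  0.8234654  -0.91375919]
 [ 0.02204376 -0.82684823 -0.56199295  0.71942249]
 [ 0.          0.          0.          1.        ]]
[[451.76634306   0.         279.73905512]
 [  0.         451.76634306 216.26090701]
 [  0.           0.           1.        ]] -0.08317594523852731 [[-2.15816062e-02 -9.87423683e-01  1.56616423e-01  3.27797203e-01]
 [-9.99766432e-01  2.11354046e-02 -4.51399873e-03  2.16332654e-02]
 [ 1.14707779e-03 -1.56677261e-01 -9.87649189e-01  1.45034575e+00]
 [ 0.00000000e+00  0.00000000e+00  0.00000000e+00  1.00000000e+00]]
```

View pics/side0.png

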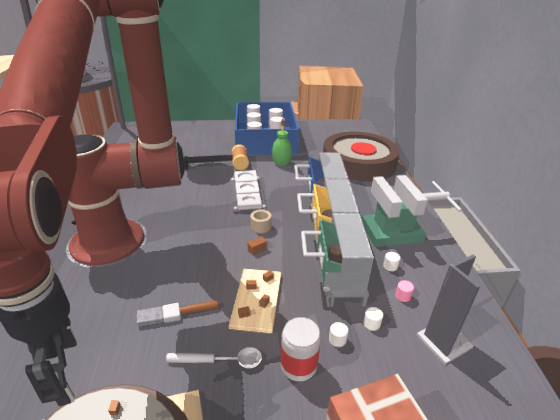

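View pics/top0.png

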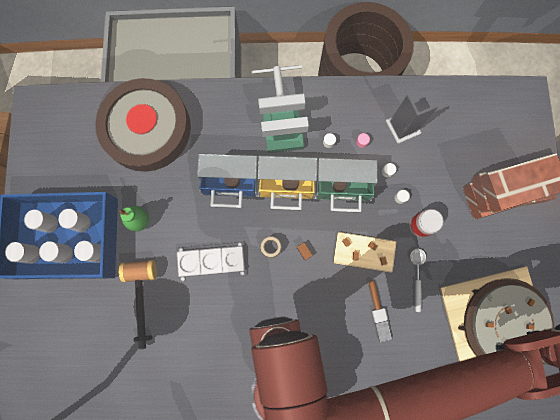

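The top view shows, left to right, the blue, yellow and green bins. The yellow pull bar is at about (286,206), and the gauge is at about (211,261) with its three bores.

```bash
cat > h.py <<'E'
import numpy as np, cv2
def load(n): return dict(np.load(n))
def cloud(f):
    H,W=f["z_map"].shape
    u,v=np.meshgrid(np.arange(W),np.arange(H))
    p=cv2.undistortPoints(np.stack([u,v],-1).reshape(-1,1,2).astype(float),f["K"],np.array([float(f["k1"]),0,0,0])).reshape(H,W,2)
    z=f["z_map"][...,None]
    c=np.concatenate([p*z,z],-1)
    T=f["world_from_camera"]
    w=c@T[:3,:3].T+T[:3,3]
    w[f["z_map"]<=0]=np.nan
    return w
def proj(f,P):
    T=np.linalg.inv(f["world_from_camera"]); P=np.atleast_2d(P)
    return cv2.projectPoints((P@T[:3,:3].T+T[:3,3]).reshape(-1,1,3),np.zeros(3),np.zeros(3),f["K"],np.array([float(f["k1"]),0,0,0]))[0].reshape(-1,2)
E
python3 - <<'E'
from h import *
f=load("pics/top0.npz"); w=cloud(f)
def crop(n,a,b,c,d,s): cv2.imwrite(n,cv2.resize(f["frame"][b:d,a:c,::-1],None,fx=s,fy=s,interpolation=cv2.INTER_CUBIC))
crop("pics/bins0.png",190,140,390,225,4); crop("pics/gauge0.png",165,230,265,290,8)
for u,v in [(286,206),(273,200),(300,200),(227,206),(346,210),(286,181),(292,184),(211,260),(188,262),(210,260),(233,258),(275,195),(288,165)]:
    print(u,v,w[v,u].round(4))
E
```

```text
286 206 [ 0.5708 -0.004   0.1128]
273 200 [0.5893 0.0347 0.1163]
300 200 [ 0.5871 -0.0463  0.1186]
227 206 [0.5725 0.1724 0.1241]
346 210 [ 0.5532 -0.1829  0.1219]
286 181 [ 0.6549 -0.0064  0.0837]
292 184 [ 0.6442 -0.0247  0.0868]
211 260 [0.4189 0.2351 0.0235]
188 262 [0.414  0.3081 0.0235]
210 260 [0.419  0.2384 0.023 ]
233 258 [0.4243 0.1662 0.0166]
275 195 [0.6111 0.0286 0.0846]
288 165 [ 0.6887 -0.0123  0.1462]
```

Run:
```python
from h import *
f=load("pics/side0.npz"); w=cloud(f)
cv2.imwrite("pics/sidebins0.png",cv2.resize(f["frame"][140:310,270:400,::-1],None,fx=3.5,fy=3.5,interpolation=cv2.INTER_CUBIC))
```

```text
(no output)
```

View pics/bins0.png

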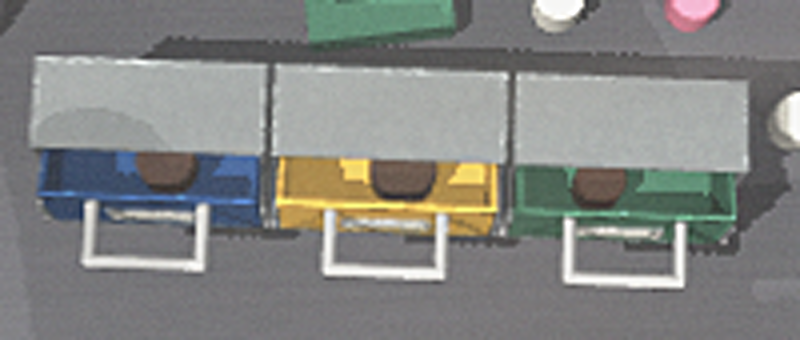

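View pics/gauge0.png

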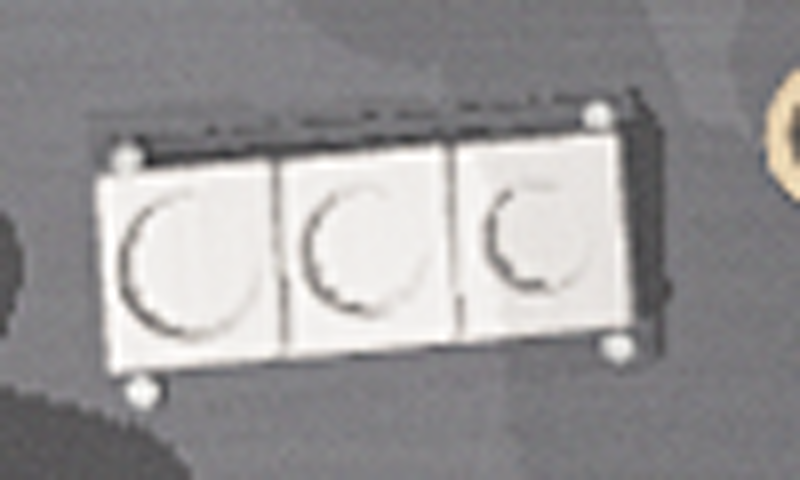

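View pics/sidebins0.png

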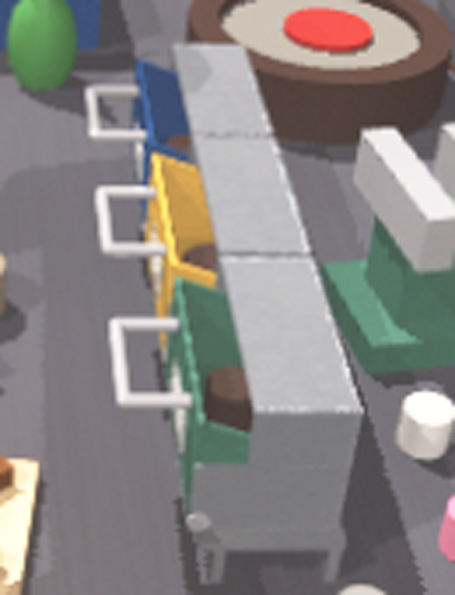

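```bash
cat >> h.py <<'E'
def rayplane(f,uv,z):
    p=cv2.undistortPoints(np.asarray(uv,float).reshape(-1,1,2),f["K"],np.array([float(f["k1"]),0,0,0])).reshape(-1,2)
    T=f["world_from_camera"]; d=np.c_[p,np.ones(len(p))]@T[:3,:3].T; o=T[:3,3]
    return o+d*((z-o[2])/d[:,2])[:,None]
E
python3 - <<'E'
from h import *
for nm in ("top","side"):
    f=load(f"pics/{nm}0.npz"); w=cloud(f)
    m=(abs(w[...,2]-0.148)<0.015)&(w[...,0]>.62)&(w[...,0]<.8)&(abs(w[...,1])<.32)
    n,l,s,c=cv2.connectedComponentsWithStats(m.astype(np.uint8))
    i=1+np.argmax(s[1:,4]); mm=l==i
    print(nm,s[i], 'z med',np.nanmedian(w[mm][:,2]), np.nanstd(w[mm][:,2]))
    v,u=np.nonzero(mm); P=rayplane(f,np.c_[u,v],0.148)
    r=cv2.minAreaRect(P[:,:2].astype(np.float32)); print(r, cv2.boxPoints(r).round(4).tolist())
    # gauge
    m=(w[...,2]>0.012)&(w[...,2]<.06)&(w[...,0]>.35)&(w[...,0]<.48)&(w[...,1]>.1)&(w[...,1]<.36)&(f["frame"].min(-1)>130)
    n,l,s,c=cv2.connectedComponentsWithStats(m.astype(np.uint8))
    i=1+np.argmax(s[1:,4]); mm=l==i; print(s[i]);
    q=w[mm]
    for a in np.arange(.12,.36,.012):
        k=abs(q[:,1]-a)<.006
        if k.sum()>10: print(round(a,3),k.sum(),np.median(q[k],0).round(4),q[k][:,0].min().round(3),q[k][:,0].max().round(3))
E
```

```text
top [ 318  158   59   26 1364] z med 0.14711222082082298 0.002847290105521204
((0.6684072017669678, -0.18740147352218628), (0.17387300729751587, 0.07137284427881241), 86.83411407470703) [[0.628000020980835, -0.27219998836517334], [0.6991999745368958, -0.27619999647140503], [0.7088000178337097, -0.10260000079870224], [0.6376000046730042, -0.09860000014305115]]
[ 177  243   67   33 1573]
0.132 25 [0.4041 0.1369 0.0238] 0.385 0.44
0.144 99 [0.4264 0.1437 0.0256] 0.386 0.472
0.156 80 [0.4226 0.1561 0.022 ] 0.383 0.459
0.168 89 [0.4211 0.1682 0.0198] 0.383 0.459
0.18 96 [0.4199 0.1801 0.0202] 0.38 0.46
0.192 99 [0.4182 0.193  0.0246] 0.38 0.456
0.204 96 [0.4165 0.2044 0.0282] 0.38 0.453
0.216 86 [0.4182 0.2163 0.0297] 0.378 0.458
0.228 92 [0.4157 0.2282 0.0246] 0.377 0.453
0.24 91 [0.4159 0.2397 0.0234] 0.378 0.453
0.252 98 [0.413  0.2517 0.026 ] 0.375 0.451
0.264 102 [0.4131 0.264  0.0306] 0.375 0.455
0.276 90 [0.4125 0.2746 0.037 ] 0.375 0.448
0.288 87 [0.4102 0.2882 0.0314] 0.373 0.448
0.3 93 [0.4132 0.3001 0.0298] 0.376 0.448
0.312 93 [0.4075 0.312  0.0294] 0.373 0.448
0.324 91 [0.414
[... 531 characters left out ...]
8 0.476
0.156 26 [0.4434 0.1551 0.0268] 0.388 0.469
0.168 37 [0.427  0.1685 0.0212] 0.388 0.46
0.18 56 [0.4188 0.1809 0.0229] 0.384 0.461
0.192 57 [0.4239 0.1903 0.0245] 0.384 0.458
0.204 71 [0.4176 0.2027 0.0281] 0.384 0.458
0.216 24 [0.4311 0.215  0.0301] 0.384 0.455
0.228 26 [0.4226 0.2296 0.029 ] 0.38 0.455
0.24 45 [0.4106 0.2408 0.022 ] 0.379 0.456
0.252 48 [0.4227 0.2521 0.0269] 0.38 0.453
0.264 71 [0.4143 0.263  0.0308] 0.379 0.453
0.276 45 [0.4248 0.2731 0.0346] 0.38 0.453
0.288 16 [0.4197 0.2897 0.0353] 0.379 0.45
0.3 33 [0.4107 0.2999 0.0287] 0.375 0.45
0.312 44 [0.4179 0.313  0.0286] 0.374 0.45
0.324 46 [0.4018 0.3247 0.0333] 0.371 0.447
0.336 36 [0.4146 0.3332 0.0354] 0.375 0.447
```

```bash
cat > fitg.py <<'E'
from h import *
from scipy.optimize import least_squares
f=load("pics/top0.npz"); fs=load("pics/side0.npz")
c=lambda L:[(165+(x+.5)/8-.5,230+(y+.5)/8-.5) for x,y in L]
# corners order: (+x,+y),(+x,-y),(-x,-y),(-x,+y)
B={0:c([(453,148),(618,135),(632,325),(463,338)]),1:c([(277,160),(443,148),(455,340),(288,355)]),2:c([(98,177),(270,160),(282,355),(110,375)])}
obs=[];loc=[]
def model(p):
    x,y,t,pitch=p; R=np.array([[np.cos(t),-np.sin(t)],[np.sin(t),np.cos(t)]])
    P=[]
    for i in B:
        cy=(i-1)*pitch
        for a,b in ((38,34),(38,-34),(-38,-34),(-38,34)):
            q=R@[a/1000,cy+b/1000]; P.append([x+q[0],y+q[1],(26+6*i)/1000])
    return np.array(P)
ob=np.array(sum(B.values(),[]))
r=least_squares(lambda p:(proj(f,model(p))-ob).ravel(),[.417,.24,-.05,.07])
print(r.x,np.abs(r.fun).max(),r.fun.reshape(-1,2).round(2).tolist())
x,y,t,pitch=r.x
def draw(f,nm,a,b,cc,d,s):
    im=cv2.resize(f["frame"][b:d,a:cc,::-1],None,fx=s,fy=s,interpolation=cv2.INTER_CUBIC)
    for i in range(3):
        R=np.array([[np.cos(t),-np.sin(t)],[np.sin(t),np.cos(t)]]); q=R@[0,(i-1)*pitch]+[x,y]
        print(i+1,q.round(4))
        th=np.linspace(0,2*np.pi,60); rr=[.0215,.025,.0285][i]+.0015
        z=(26+6*i)/1000
        C=np.c_[q[0]+rr*np.cos(th),q[1]+rr*np.sin(th),0*th+z]
        for X in (C,model(r.x)[4*i:4*i+4]):
            uv=(proj(f,X)-[a,b]+.5)*s-.5
            cv2.polylines(im,[np.round(uv).astype(int)],True,(0,0,255),1)
    cv2.imwrite(nm,im)
draw(f,"pics/gfit_top.png",165,230,265,290,8); draw(fs,"pics/gfit_side.png",220,160,280,220,10)
E
python3 fitg.py
```

```text
[0.41546082 0.23601802 0.06927412 0.06848451] 0.5725155601967629 [[-0.57, 0.03], [0.21, -0.26], [0.37, 0.04], [-0.07, 0.34], [-0.43, 0.29], [0.28, -0.12], [0.53, 0.04], [-0.21, 0.08], [-0.02, -0.07], [-0.04, 0.15], [0.05, 0.03], [-0.1, -0.57]]
1 [0.4202 0.1677]
2 [0.4155 0.236 ]
3 [0.4107 0.3043]
1 [0.4202 0.1677]
2 [0.4155 0.236 ]
3 [0.4107 0.3043]
```

View pics/gfit_top.png

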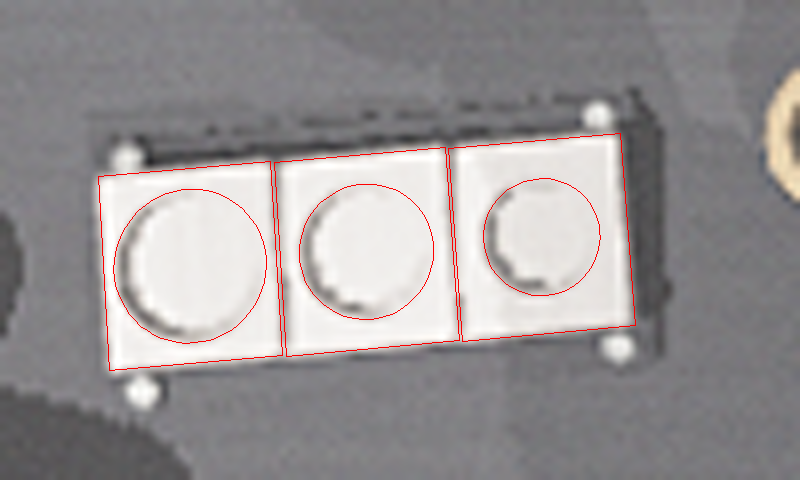

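View pics/gfit_side.png

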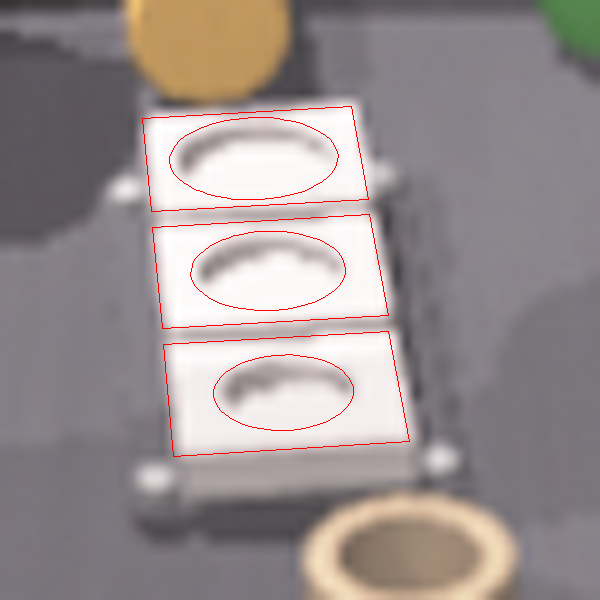

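```bash
cat > fitb.py <<'E'
from h import *
from scipy.optimize import least_squares
f=load("pics/top0.npz"); fs=load("pics/side0.npz")
w=cloud(f); T=f["world_from_camera"]
c=lambda L:np.array([(190+(x+.5)/4-.5,140+(y+.5)/4-.5) for x,y in L])
ob=c([(36,57),(748,80),(748,172),(30,148),(274,66),(507,73),(507,163),(274,155)])
L=np.array([(52,267),(52,-267),(-18,-267),(-18,267),(52,87),(52,-87),(-18,-87),(-18,87)])/1000
def W(p,xy,z):
    x,y,t=p; R=np.array([[np.cos(t),-np.sin(t)],[np.sin(t),np.cos(t)]])
    return np.c_[xy@R.T+[x,y],np.full(len(xy),z)]
r=least_squares(lambda p:(proj(f,W(p,L,.148))-ob).ravel(),[.67,-.02,-.05]); print('top',r.x,r.fun.reshape(-1,2).round(2).tolist())
c2=lambda L:np.array([(270+(x+.5)/3.5-.5,140+(y+.5)/3.5-.5) for x,y in L])
obs=c2([(238,46),(360,410),(252,411),(174,46)])
r2=least_squares(lambda p:(proj(fs,W(p,L[:4],.148))-obs).ravel(),[.67,-.02,-.05]); print('side',r2.x,r2.fun.round(2))
# bars : find pixels at bar height
for nm,ff in(("top",f),("side",fs)):
    ww=cloud(ff); 
    m=(abs(ww[...,2]-.12)<.02)&(ww[...,0]>.52)&(ww[...,0]<.61)&(abs(ww[...,1])<.3)
    n,l,s,ce=cv2.connectedComponentsWithStats(m.astype(np.uint8))
    for i in range(1,n):
        if s[i,4]>15: v,u=np.nonzero(l==i);P=rayplane(ff,np.c_[u,v],.118); print(nm,s[i],P[:,:2].min(0),P[:,:2].max(0))
E
python3 fitb.py
```

```text
top [ 0.66193555 -0.00884287 -0.05434767] [[-0.11, 0.13], [0.07, 0.14], [0.17, -0.09], [-0.12, 0.09], [0.36, -0.35], [0.34, -0.22], [-0.1, 0.09], [-0.61, 0.19]]
side [ 0.6625544  -0.00836854 -0.05821099] [ 1.15 -0.61  0.    0.42  0.02  0.2  -1.16 -0.91]
top [318 191  56  21 402] [ 0.54989821 -0.26819756] [ 0.61057723 -0.10114954]
top [270 192  44  18 263] [ 0.55978457 -0.08628271] [0.61239917 0.04410874]
top [210 194  32  14 170] [0.56972362 0.13072528] [0.61139388 0.22426279]
side [295 165  14  16  97] [0.5719802  0.12354188] [0.60953852 0.22422963]
side [298 193  34  81 641] [ 0.55162624 -0.29106659] [0.61473862 0.04865776]
```

Run:
```python
from h import *
f=load("pics/top0.npz"); fs=load("pics/side0.npz")
for sc,(a,b,c,d),F,n in((10,(260,170,320,220),f,"t"),(10,(290,180,340,240),fs,"s")):
    im=cv2.resize(F["frame"][b:d,a:c,::-1],None,fx=sc,fy=sc,interpolation=cv2.INTER_CUBIC)
    C=np.array([.6622,-.0086]);t=-.055;R=np.array([[np.cos(t),-np.sin(t)],[np.sin(t),np.cos(t)]])
    for px in (-.052,-.047):
        for xs,z in (((-.045,),.118),((0,),.134)):
          y=.042 if z<.12 else .082
          P=[np.r_[R@[px+xs[0],s*y]+C,z] for s in(-1,1)]
          uv=np.round((proj(F,np.array(P))-[a,b]+.5)*sc-.5).astype(int)
          cv2.line(im,tuple(map(int,uv[0])),tuple(map(int,uv[1])),(0,0,255) if px<-.05 else (0,255,0),1)
    cv2.imwrite(f"pics/bar_{n}.png",im)
```

```text
(no output)
```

View pics/bar_t.png

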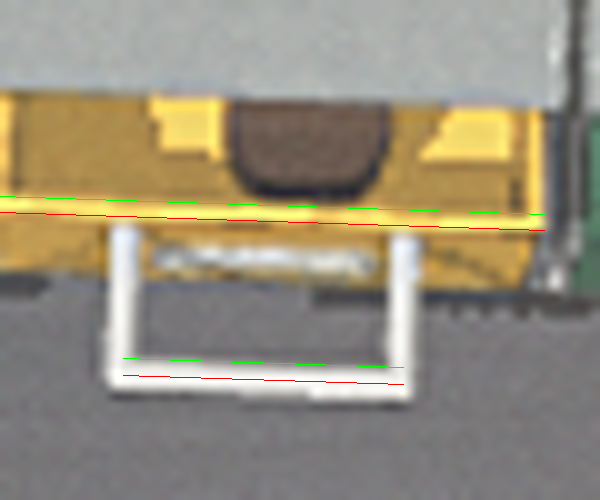

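View pics/bar_s.png

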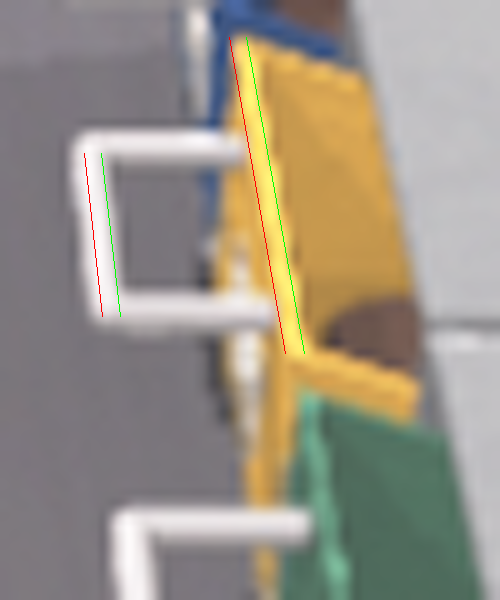

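```bash
cat > plan.py <<'E'
import numpy as np
from scipy.spatial.transform import Rotation as Ro
from plant import state
PIV=np.array([.6103,-.0057,.046]); BYAW=-.055
def q2R(q): return Ro.from_quat([q[1],q[2],q[3],q[0]])
def tool(yaw,th=0):
    x=np.array([np.cos(yaw),np.sin(yaw),0]); z=np.array([0,0,-1.]); y=np.cross(z,x)
    return Ro.from_matrix(np.c_[x,y,z])*Ro.from_rotvec([0,th,0])
def binpt(x,y,z,th):
    Rb=Ro.from_rotvec([0,0,BYAW])*Ro.from_rotvec([0,-th,0])
    return PIV+Rb.apply([x,y,z])
def rows(way,g,st=None,nd=2,maxv=.95):
    """way: list of (pos,Rot); steps between"""
    st=st or state(); p=np.array(st["tool_pos"]);R=q2R(st["tool_rot"]); out=[]
    for (P,Q) in way:
        dr=(R.inv()*Q).as_rotvec(); n=int(np.ceil(max(np.linalg.norm(dr)/np.radians(5),np.linalg.norm(P-p)/.04)/maxv)) or 1
        p0,R0=p.copy(),R
        for i in range(1,n+1):
            Pi=p0+(P-p0)*i/n; Ri=R0*Ro.from_rotvec(dr*i/n)
            a=np.round((R.inv()*Ri).as_rotvec()/np.radians(5),nd); b=np.round(R.inv().apply(Pi-p)/.04,nd)
            out.append([*a,*b,g]); p=p+R.apply(b*.04); R=R*Ro.from_rotvec(a*np.radians(5))
    for i in range(0,len(out),8): print("[["+",\n".join(str([float(v)+0. for v in r]) for r in out[i:i+8])+"]]")
    print(len(out),"end",p.round(4))
    return out
def where():
    s=state(); R=q2R(s["tool_rot"]).as_matrix()
    print("t",round(s["time"],2),"tcp",np.round(s["tool_pos"],4),"x",R[:,0].round(3),"z",R[:,2].round(3),"F",np.round(s["contact_force"],1),"w",round(s["gripper_width"],3),"j",np.round(s["joint_pos"],2))
E
python3 - <<'E'
from plan import *
where()
B=binpt(-.045,0,.072,0); print("bar",B)
rows([(np.array([B[0],B[1],.25]),tool(BYAW))],0.0)
E
```

```text
t 0.1 tcp [ 0.1719 -0.6003  0.2302] x [ 0.275 -0.961 -0.002] z [-0.     0.002 -1.   ] F [-0.8  0.1  0.4] w 1.0 j [-1.41  0.05  1.61  0.    1.48 -0.12]
bar [ 0.56536805 -0.00322625  0.118     ]
[[[0.0, 0.0, -0.75, -0.61, -0.71, -0.02, 0.0],
[0.0, 0.0, -0.74, -0.57, -0.76, -0.03, 0.0],
[0.0, 0.0, -0.75, -0.51, -0.78, -0.02, 0.0],
[0.0, 0.0, -0.74, -0.46, -0.82, -0.03, 0.0],
[0.0, 0.0, -0.75, -0.41, -0.85, -0.02, 0.0],
[-0.01, 0.0, -0.75, -0.36, -0.87, -0.03, 0.0],
[0.0, 0.01, -0.74, -0.29, -0.9, -0.02, 0.0],
[0.0, 0.0, -0.75, -0.24, -0.91, -0.03, 0.0]]]
[[[0.0, 0.0, -0.74, -0.17, -0.92, -0.03, 0.0],
[0.0, 0.0, -0.75, -0.12, -0.94, -0.02, 0.0],
[0.0, 0.0, -0.75, -0.05, -0.93, -0.03, 0.0],
[0.0, 0.0, -0.74, 0.0, -0.95, -0.02, 0.0],
[0.0, 0.0, -0.75, 0.07, -0.93, -0.03, 0.0],
[0.0, 0.0, -0.74, 0.13, -0.94, -0.02, 0.0],
[0.0, 0.0, -0.75, 0.19, -0.92, -0.03, 0.0],
[0.0, 0.0, -0.75, 0.25, -0.91, -0.03, 0.0]]]
[[[-0.01, 0.0, -0.74, 0.3, -0.88, -0.02, 0.0],
[0.0, 0.01, -0.75, 0.37, -0.87, -0.03, 0.0],
[0.0, 0.0, -0.74, 0.42, -0.84, -0.02, 0.0]]]
19 end [ 0.5655 -0.0034  0.2498]
```

carry_out:
  moves:
    - [[0,0,-0.75,-0.6,-0.7,-0.1,-0.5],[0,0,-0.75,-0.55,-0.75,-0.1,-0.5],[0,0,-0.75,-0.5,-0.8,-0.1,-0.5],[0,0,-0.75,-0.45,-0.8,-0.1,-0.5],[0,0,-0.75,-0.4,-0.85,-0.1,-0.5],[0,0,-0.75,-0.35,-0.85,0,-0.5],[0,0,-0.75,-0.3,-0.9,0,-0.5],[0,0,-0.75,-0.25,-0.9,0,-0.5]]

```text
time: 0.77
tool_pos: [0.3368, -0.3502, 0.2509]
tool_rot: [-0.0, 0.928, -0.374, -0.0]
contact_force: [0.6, -1.4, 0.3]
gripper_width: 0.25
```

Run:
```python
from plan import *
where()
B=binpt(-.045,0,.072,0)
rows([(np.array([B[0],B[1],.25]),tool(BYAW))],-.5)
```

```text
t 0.77 tcp [ 0.3368 -0.3502  0.2509] x [ 0.721 -0.693 -0.   ] z [-0.  0. -1.] F [ 0.6 -1.4  0.3] w 0.25 j [-0.96 -0.3   1.9   0.    1.54 -0.19]
[[[0.0, 0.0, -0.74, -0.17, -0.93, 0.0, -0.5],
[0.0, 0.0, -0.74, -0.11, -0.94, 0.0, -0.5],
[0.0, 0.0, -0.74, -0.05, -0.94, 0.01, -0.5],
[0.0, 0.0, -0.74, 0.01, -0.94, 0.0, -0.5],
[0.0, 0.0, -0.74, 0.07, -0.95, 0.0, -0.5],
[0.0, 0.0, -0.74, 0.13, -0.93, 0.0, -0.5],
[0.0, 0.0, -0.74, 0.19, -0.93, 0.01, -0.5],
[0.0, 0.0, -0.74, 0.25, -0.91, 0.0, -0.5]]]
[[[0.0, 0.0, -0.74, 0.31, -0.89, 0.0, -0.5],
[0.0, 0.0, -0.74, 0.37, -0.87, 0.0, -0.5],
[0.0, 0.0, -0.74, 0.42, -0.85, 0.01, -0.5]]]
11 end [ 0.5655 -0.0031  0.2498]
```

carry_out:
  moves:
    - [[0,0,-0.75,-0.15,-0.95,0,-0.5],[0,0,-0.75,-0.1,-0.95,0,-0.5],[0,0,-0.75,-0.05,-0.95,0,-0.5],[0,0,-0.75,0,-0.95,0,-0.5],[0,0,-0.75,0.05,-0.95,0,-0.5],[0,0,-0.75,0.15,-0.95,0,-0.5],[0,0,-0.75,0.2,-0.9,0,-0.5],[0,0,-0.75,0.25,-0.9,0,-0.5]]

```text
time: 1.43
tool_pos: [0.5049, -0.0975, 0.2509]
tool_rot: [0.0, 0.993, -0.12, -0.0]
contact_force: [0.2, -0.3, -0.1]
gripper_width: 0.252
```

carry_out:
  moves:
    - [[0,0,-0.75,0.3,-0.9,0,-0.5],[0,0,-0.75,0.35,-0.85,0,-0.5],[0,0,-0.7,0.4,-0.85,0,-0.5]]

```text
time: 1.68
tool_pos: [0.5649, -0.0026, 0.2508]
tool_rot: [0.0, 1.0, -0.025, -0.0]
contact_force: [0.8, -0.0, -0.0]
gripper_width: 0.25
```

Run:
```python
from plan import *
where()
B=binpt(-.045,0,.072,0)
rows([(np.array([B[0],B[1],.16]),tool(BYAW)),(np.array([B[0],B[1],.0995]),tool(BYAW))],-.5)
```

```text
t 1.68 tcp [ 0.5649 -0.0026  0.2508] x [ 0.999 -0.049 -0.001] z [-0.001 -0.    -1.   ] F [ 0.8 -0.  -0. ] w 0.25 j [-0.14 -0.1   1.73 -0.    1.51 -0.09]
[[[0.0, 0.0, 0.02, 0.0, 0.0, 0.76, -0.5],
[0.0, 0.01, 0.02, 0.01, 0.01, 0.75, -0.5],
[0.0, 0.0, 0.02, 0.0, 0.0, 0.76, -0.5],
[0.0, 0.0, 0.0, 0.0, 0.0, 0.76, -0.5],
[0.0, 0.0, 0.0, 0.0, 0.0, 0.75, -0.5]]]
5 end [ 0.5652 -0.0031  0.0996]
```

carry_out:
  moves:
    - [[0,0,0.05,0,0,0.8,-0.5],[0,0,0,0,0,0.8,-0.5],[0,0,0,0,0,0.8,-0.5]]

```text
time: 1.93
tool_pos: [0.5648, -0.0035, 0.1543]
tool_rot: [0.0, 1.0, -0.028, 0.0]
contact_force: [0.4, -0.5, -0.7]
gripper_width: 0.257
```

```bash
cat > snap.py <<'E'
import sys
from h import *
from plant import grab_frame
# name cam a b c d scale
n,cam,a,b,c,d,s=sys.argv[1],sys.argv[2],*map(int,sys.argv[3:7]),float(sys.argv[7])
f=grab_frame(cam); np.savez(f"pics/{n}.npz",**f)
cv2.imwrite(f"pics/{n}.png",cv2.resize(f["frame"][b:d,a:c,::-1],None,fx=s,fy=s,interpolation=cv2.INTER_CUBIC))
E
python3 snap.py s1 side 240 120 380 270 4; python3 snap.py t1 top 200 140 380 260 4;python3 -c "
from plan import *
where()"
```

```text
t 2.03 tcp [ 0.5598 -0.0035  0.148 ] x [ 0.998 -0.057 -0.013] z [-0.013  0.002 -1.   ] F [-1.2  0.3 -0.8] w 0.253 j [-0.14 -0.03  1.84 -0.    1.35 -0.08]
```

View pics/s1.png

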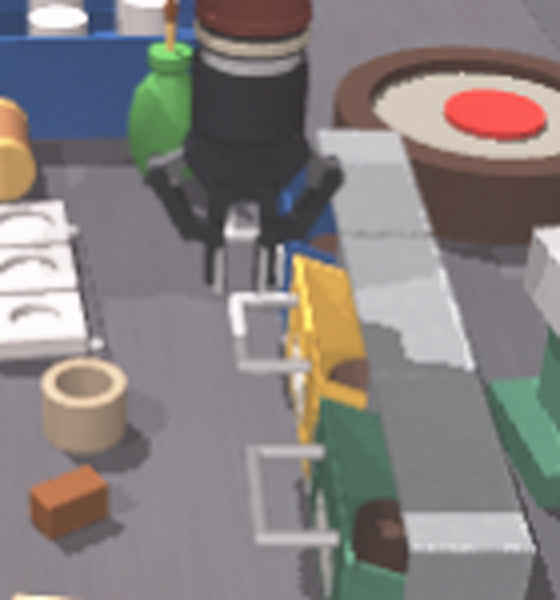

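View pics/t1.png

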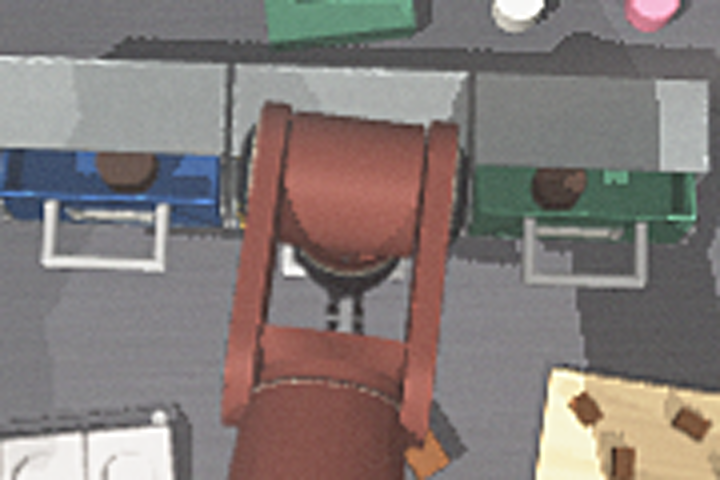

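Run:
```python
from plan import *; from h import *
where()
f=load("pics/s1.npz"); s=state()
P=np.array([s["tool_pos"],binpt(-.045,0,.072,0),s["tool_pos"]-q2R(s["tool_rot"]).apply([0,0,.0187])])
print((proj(f,P)-[240,120])*4)
w=cloud(f);
```

```text
t 2.03 tcp [ 0.5598 -0.0035  0.148 ] x [ 0.998 -0.057 -0.013] z [-0.013  0.002 -1.   ] F [-1.2  0.3 -0.8] w 0.253 j [-0.14 -0.03  1.84 -0.    1.35 -0.08]
[[229.44822371 295.28410826]
 [235.41789016 330.82865529]
 [231.00344134 272.28857339]]
```

carry_out:
  moves:
    - [[0,0,0,0,0,0,-0.5],[0,0,0,0,0,0,-0.5],[0,0,0,0,0,0,-0.5]]

```text
time: 2.28
tool_pos: [0.5662, -0.0049, 0.1585]
tool_rot: [0.0, 1.0, -0.029, 0.002]
contact_force: [1.1, -0.2, -0.1]
gripper_width: 0.25
```

Run:
```python
from plan import *; from h import *
where()
B=binpt(-.045,0,.072,0)
rows([(np.array([B[0],B[1],.0995]),tool(BYAW))],-.5)
```

```text
t 2.28 tcp [ 0.5662 -0.0049  0.1585] x [ 0.998 -0.058  0.005] z [ 0.005 -0.001 -1.   ] F [ 1.1 -0.2 -0.1] w 0.25 j [-0.14 -0.03  1.82  0.    1.35 -0.08]
[[[0.0, -0.03, -0.01, -0.01, -0.02, 0.74, -0.5],
[0.0, -0.03, -0.02, -0.02, -0.02, 0.73, -0.5]]]
2 end [ 0.5653 -0.0033  0.0996]
```

carry_out:
  moves:
    - [[0,0,0,0,0,0,-0.5],[0,0,0,0,0,0,-0.5],[0,0,0,0,0,0,-0.5],[0,0,0,0,0,0,-0.5]]

```text
time: 2.62
tool_pos: [0.5647, -0.0046, 0.156]
tool_rot: [0.0, 1.0, -0.029, 0.001]
contact_force: [0.0, 0.4, -0.8]
gripper_width: 0.255
```

carry_out:
  moves:
    - [[0,0,0,0,0,0,-0.5]]

```text
time: 2.7
tool_pos: [0.5645, -0.0045, 0.1556]
tool_rot: [0.0, 1.0, -0.029, 0.0]
contact_force: [-0.5, 1.0, 0.2]
gripper_width: 0.249
```

carry_out:
  moves:
    - [[0,0,0,0,-0.05,0.4,-0.5],[0,0,0,0,0,0.4,-0.5],[0,0,0,0,0,0.4,-0.5],[0,0,0,0,0,0.3,-0.5],[0,0,0,0,0,0,-0.5],[0,0,0,0,0,0,-0.5]]

```text
time: 3.2
tool_pos: [0.564, -0.0024, 0.0946]
tool_rot: [-0.0, 1.0, -0.029, -0.001]
contact_force: [0.0, -0.9, -0.5]
gripper_width: 0.25
```

```bash
python3 snap.py s2 side 240 120 380 270 4;python3 -c "
from plan import *
where()"
```

```text
t 3.25 tcp [ 0.5648 -0.0026  0.0957] x [ 0.998 -0.057  0.   ] z [ 0. -0. -1.] F [-0.  -0.6  1.2] w 0.249 j [-0.14  0.03  1.87 -0.    1.24 -0.08]
```

View pics/s2.png

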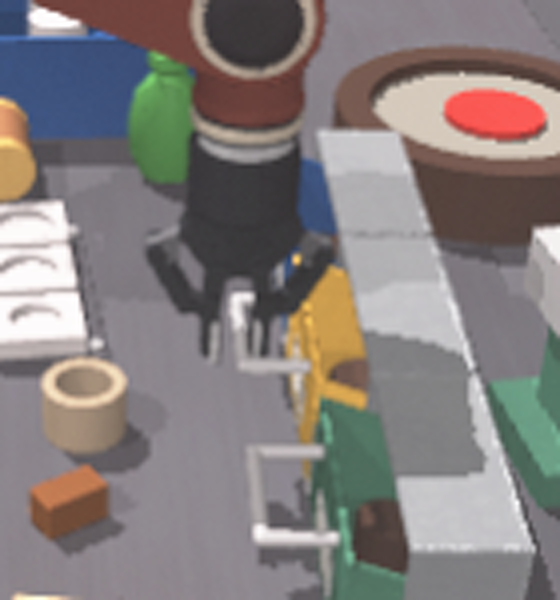

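Run:
```python
from plan import *
where()
Z=.0500
rows([(binpt(-.045,0,Z,t),tool(BYAW,t)) for t in np.linspace(0,.72,25)[1:]],-.67)
```

```text
t 3.25 tcp [ 0.5648 -0.0026  0.0957] x [ 0.998 -0.057  0.   ] z [ 0. -0. -1.] F [-0.  -0.6  1.2] w 0.249 j [-0.14  0.03  1.87 -0.    1.24 -0.08]
[[[0.0, 0.34, -0.03, -0.02, 0.02, 0.03, -0.67],
[0.0, 0.34, 0.0, -0.04, 0.0, 0.03, -0.67],
[0.0, 0.35, 0.0, -0.04, 0.0, 0.04, -0.67],
[0.0, 0.34, 0.0, -0.03, 0.0, 0.03, -0.67],
[0.0, 0.34, 0.0, -0.04, 0.0, 0.03, -0.67],
[0.0, 0.35, 0.0, -0.04, 0.0, 0.04, -0.67],
[0.0, 0.34, 0.0, -0.03, 0.0, 0.03, -0.67],
[0.0, 0.35, 0.0, -0.04, 0.0, 0.04, -0.67]]]
[[[0.0, 0.34, 0.0, -0.04, 0.0, 0.03, -0.67],
[0.0, 0.34, 0.0, -0.04, 0.0, 0.04, -0.67],
[0.0, 0.35, 0.0, -0.03, 0.0, 0.03, -0.67],
[0.0, 0.34, 0.0, -0.04, 0.0, 0.03, -0.67],
[0.0, 0.34, 0.0, -0.04, 0.0, 0.04, -0.67],
[0.0, 0.35, 0.0, -0.03, 0.0, 0.03, -0.67],
[0.0, 0.34, 0.0, -0.04, 0.0, 0.04, -0.67],
[0.0, 0.35, 0.0, -0.04, 0.0, 0.03, -0.67]]]
[[[0.0, 0.34, 0.0, -0.03, 0.0, 0.04, -0.67],
[0.0, 0.34, 0.0, -0.04, 0.0, 0.03, -0.67],
[0.0, 0.35, 0.0, -0.04, 0.0, 0.03, -0.67],
[0.0, 0.34, 0.0, -0.04, 0.0, 0.04, -0.67],
[0.0, 0.35, 0.0, -0.03, 0.0, 0.03, -0.67],
[0.0, 0.34, 0.0, -0.04, 0.0, 0.04, -0.67],
[0.0, 0.34, 0.0, -0.04, 0.0, 0.03, -0.67],
[0.0, 0.35, 0.0, -0.03, 0.0, 0.04, -0.67]]]
24 end [ 0.5438 -0.0022  0.0539]
```

carry_out:
  moves:
    - [[0,0,0,0,0,0,-0.67],[0,0,0,0,0,0,-0.67],[0,0.35,0,-0.04,0,0.03,-0.67],[0,0.35,0,-0.04,0,0.03,-0.67],[0,0.35,0,-0.04,0,0.04,-0.67],[0,0.35,0,-0.04,0,0.03,-0.67],[0,0.35,0,-0.04,0,0.03,-0.67],[0,0.35,0,-0.04,0,0.03,-0.67]]

```text
time: 3.92
tool_pos: [0.56, -0.0025, 0.0899]
tool_rot: [0.003, 0.995, -0.029, 0.098]
contact_force: [15.5, -0.9, -8.8]
gripper_width: 0.167
```

carry_out:
  moves:
    - [[0,0.35,0,-0.04,0,0.03,-0.67],[0,0.35,0,-0.04,0,0.03,-0.67],[0,0.35,0,-0.04,0,0.04,-0.67],[0,0.35,0,-0.04,0,0.03,-0.67],[0,0.35,0,-0.04,0,0.03,-0.67],[0,0.35,0,-0.04,0,0.03,-0.67]]

```text
time: 4.42
tool_pos: [0.553, -0.0022, 0.0814]
tool_rot: [0.006, 0.981, -0.028, 0.189]
contact_force: [14.5, 0.2, -4.5]
gripper_width: 0.163
```

```bash
python3 snap.py s3 side 240 120 380 270 4;python3 -c "
from plan import *
where()
s=state();print((Ro.from_rotvec([0,0,BYAW]).inv().apply(s['tool_pos']-PIV)), binpt(-.045,0,.05,.36))
Z=.05
rows([(binpt(-.045,0,Z,t),tool(BYAW,t)) for t in np.linspace(.36,.73,12)[1:]],-.67)"
```

```text
t 4.47 tcp [ 0.5515 -0.002   0.0801] x [ 0.927 -0.053  0.37 ] z [ 0.37  -0.022 -0.929] F [13.1  0.3 -6.1] w 0.162 j [-0.16 -0.21  2.16  0.05  0.81 -0.13]
[-0.05896004  0.00041614  0.0340794 ] [ 0.55066125 -0.00241656  0.0769425 ]
[[[0.02, 0.16, -0.03, -0.09, 0.01, 0.1, -0.67],
[0.0, 0.39, 0.0, -0.04, 0.0, 0.04, -0.67],
[0.0, 0.39, 0.0, -0.04, 0.0, 0.04, -0.67],
[0.0, 0.38, 0.0, -0.04, 0.0, 0.04, -0.67],
[0.0, 0.39, 0.0, -0.04, 0.0, 0.04, -0.67],
[0.0, 0.38, 0.0, -0.05, 0.0, 0.04, -0.67],
[0.0, 0.39, 0.0, -0.04, 0.0, 0.03, -0.67],
[0.0, 0.38, 0.0, -0.04, 0.0, 0.04, -0.67]]]
[[[0.0, 0.39, 0.0, -0.04, 0.0, 0.04, -0.67],
[0.0, 0.38, 0.0, -0.04, 0.0, 0.04, -0.67],
[0.0, 0.39, 0.0, -0.04, 0.0, 0.04, -0.67]]]
11 end [ 0.5437 -0.002   0.0533]
```

View pics/s3.png

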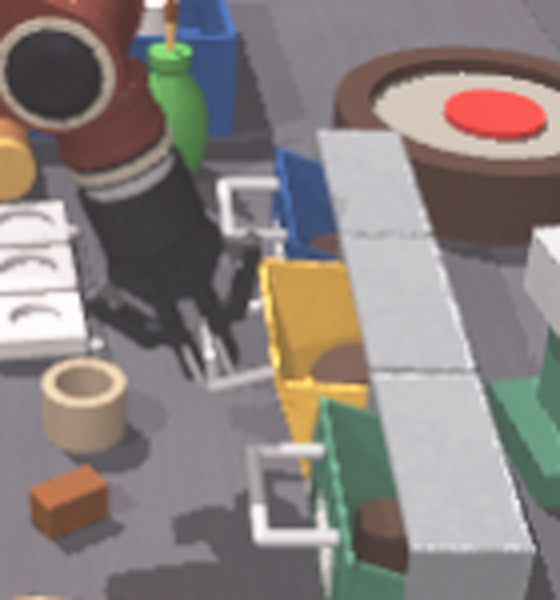

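carry_out:
  moves:
    - [[0,0.35,0,-0.06,0,0.05,-0.67],[0,0.4,0,-0.05,0,0.04,-0.67],[0,0.4,0,-0.05,0,0.04,-0.67],[0,0.4,0,-0.05,0,0.04,-0.67],[0,0.4,0,-0.05,0,0.04,-0.67],[0,0.4,0,-0.05,0,0.04,-0.67],[0,0.4,0,-0.05,0,0.04,-0.67],[0,0.4,0,-0.05,0,0.04,-0.67]]

```text
time: 5.13
tool_pos: [0.5447, -0.0019, 0.0638]
tool_rot: [0.01, 0.946, -0.027, 0.322]
contact_force: [11.2, 0.7, -0.8]
gripper_width: 0.165
```

carry_out:
  moves:
    - [[0,0.4,0,-0.05,0,0.04,-0.67],[0,0.4,0,-0.05,0,0.04,-0.67],[0,0,0,0,0,0,-0.67],[0,0,0,0,0,0,-0.67]]

```text
time: 5.47
tool_pos: [0.5409, -0.0016, 0.0561]
tool_rot: [0.011, 0.936, -0.027, 0.351]
contact_force: [3.7, -0.8, 0.0]
gripper_width: 0.162
```

```bash
python3 snap.py s4 side 240 120 380 270 4;python3 -c "
from plan import *
where()
s=state();print((Ro.from_rotvec([0,0,BYAW]).inv().apply(s['tool_pos']-PIV)), binpt(-.045,0,.05,.72))"
```

```text
t 5.52 tcp [ 0.541  -0.0016  0.0561] x [ 0.752 -0.043  0.657] z [ 0.656 -0.039 -0.754] F [ 3.4 -0.3  2.4] w 0.163 j [-0.18 -0.34  2.4   0.23  0.37 -0.31]
[-0.06946314  0.00025525  0.01010182] [ 0.54360052 -0.00202783  0.05391798]
```

View pics/s4.png

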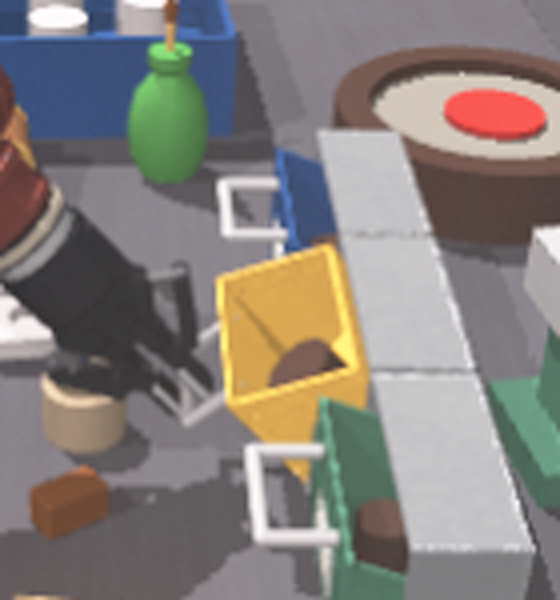

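carry_out:
  moves:
    - [[0,0.1,0,-0.06,0,0.03,-0.67],[0,0.1,0,-0.06,0,0.02,-0.67],[0,0,0,0,0,0,-0.67],[0,0,0,0,0,0,-0.67]]

```text
time: 5.85
tool_pos: [0.542, -0.002, 0.0555]
tool_rot: [0.011, 0.931, -0.027, 0.363]
contact_force: [3.9, 0.9, 10.3]
gripper_width: 0.163
```

carry_out:
  moves:
    - [[0,0,0,0.08,0,-0.05,-0.55],[0,0,0,0.05,0,-0.3,-0.5],[0,0,0,0,0,-0.5,-0.5],[0,0,0,0,0,-0.6,-0.5],[0,0,0,0,0,-0.8,-0.5]]

```text
time: 6.27
tool_pos: [0.4787, 0.0027, 0.1159]
tool_rot: [0.01, 0.935, -0.027, 0.353]
contact_force: [0.3, -0.7, 0.4]
gripper_width: 0.249
```

```bash
python3 snap.py s5 side 240 120 380 270 4; python3 snap.py t5 top 200 130 380 250 4;python3 -c "
from plan import *
where()"
```

```text
t 6.37 tcp [0.4826 0.0019 0.1272] x [ 0.734 -0.04   0.678] z [ 0.677 -0.041 -0.735] F [-0.3 -0.8  0.8] w 0.25 j [-0.21 -0.76  2.53  0.17  0.64 -0.25]
```

View pics/s5.png

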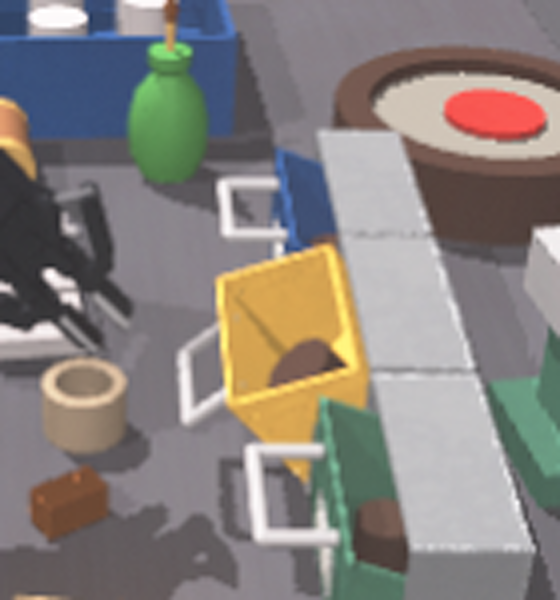

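View pics/t5.png

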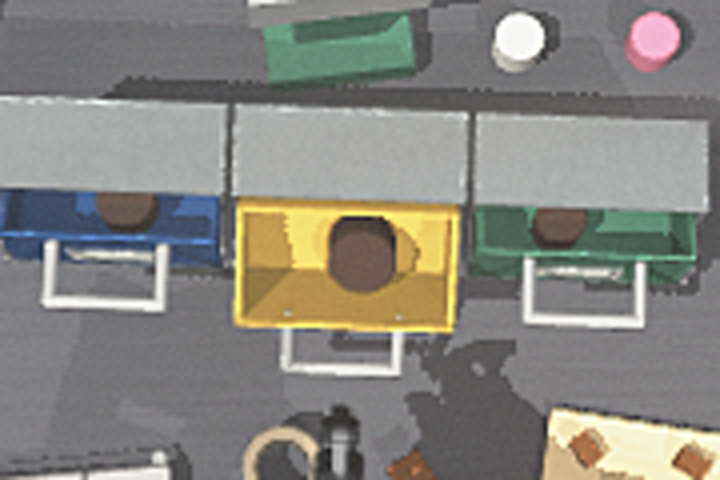

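```bash
cat > ov.py <<'E'
from plan import *; from h import *
y0=-.019
for n,(a,b,c,d) in (("t5",(260,170,325,235)),("s5",(290,170,350,240))):
    f=load(f"pics/{n}.npz"); sc=9
    im=cv2.resize(f["frame"][b:d,a:c,::-1],None,fx=sc,fy=sc,interpolation=cv2.INTER_CUBIC)
    th=np.linspace(0,2*np.pi,60)
    def dr(P,col):
        uv=np.round((proj(f,np.array(P))-[a,b]+.5)*sc-.5).astype(int); cv2.polylines(im,[uv.reshape(-1,1,2)],True,col,1)
    for r,col in((.020,(255,0,0)),(.0235,(0,0,255)),(.027,(0,255,0))):
        dr([binpt(.004+r+r*np.cos(t),y0+r*np.sin(t),.042,.72) for t in th],col)
    r=.0235; dr([binpt(.004+r+r*np.cos(t),y0+r*np.sin(t),.004,.72) for t in th],(255,0,255))
    dr([binpt(0,.082,.088,.72),binpt(0,-.082,.088,.72),binpt(.084,-.082,.055,.72),binpt(.084,.082,.055,.72)],(255,255,255))
    cv2.imwrite(f"pics/ov_{n}.png",im)
E
python3 ov.py
```

```text
(no output)
```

View pics/ov_t5.png

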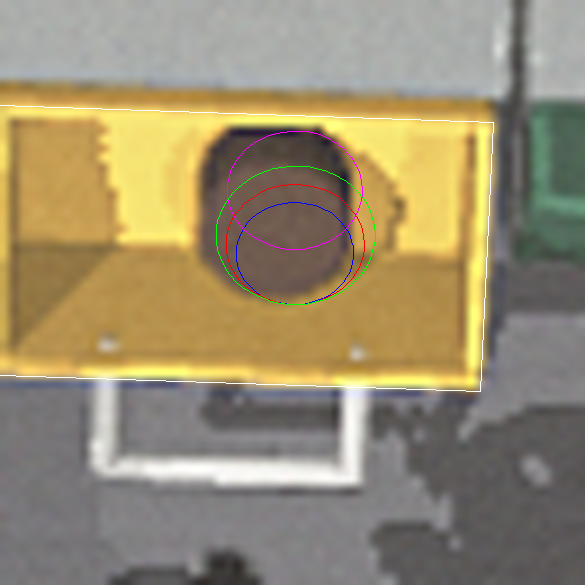

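View pics/ov_s5.png

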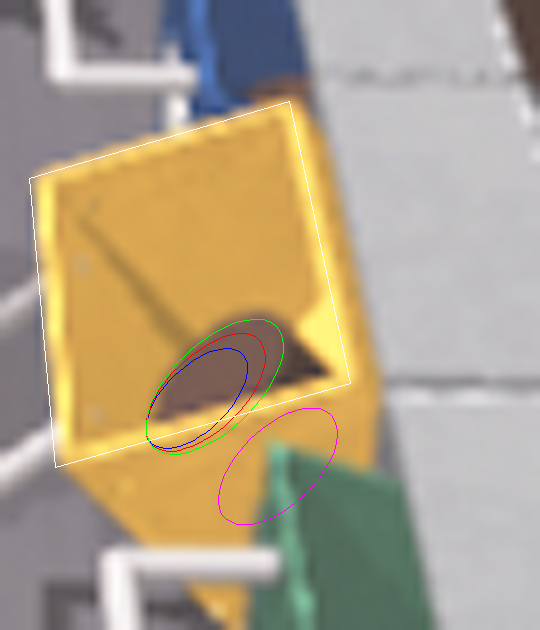

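Run:
```python
from plan import *; from h import *
f=load("pics/t5.npz"); im=f["frame"].astype(int)
sub=im[180:208,275:310]; m=(sub[...,0]-sub[...,2]<70)&(sub[...,0]<150)
for r in range(0,28): print(180+r,''.join('#' if x else '.' for x in m[r]))
print(im[196,278:305].tolist())
```

```text
180 ................#....###.....#.....
181 ...................................
182 ...................................
183 ...................................
184 ..........###########..............
185 .........#############.............
186 ........###############............
187 ........###############............
188 ........################...........
189 .......#################...........
190 .......#################...........
191 .......#################...........
192 .......#################...........
193 .......#################...........
194 .......#################...........
195 .......#################...........
196 .......#################...........
197 .......#################...........
198 .......#################...........
199 ........###############............
200 .........##############............
201 ..........###########..............
202 ............########...............
203 ...................................
204 ...................................
205 ...................................
206 ...................................
207 ...................................
[[250, 230, 113], [251, 229, 112], [255, 242, 117], [225, 176, 92], [122, 95, 77], [105, 87, 80], [112, 91, 79], [116, 95, 84], [109, 87, 76], [109, 90, 75], [109, 89, 80], [108, 87, 77], [110, 87, 76], [112, 93, 81], [117, 97, 85], [111, 90, 79], [112, 90, 77], [109, 89, 77], [109, 88, 76], [110, 89, 79], [85, 72, 71], [196, 155, 79], [208, 165, 82], [206, 161, 83], [201, 156, 81], [158, 125, 71], [244, 206, 103]]
```

Run:
```python
from plan import *; from h import *
f=load("pics/t5.npz"); fs=load("pics/s5.npz")
for r in(.0235,.027):
  for y in (-.015,-.012,-.009):
    th=np.linspace(0,2*np.pi,180)
    uv=proj(f,np.array([binpt(.004+r+r*np.cos(t),y+r*np.sin(t),z,.72) for t in th for z in(.004,.042)]))
    print(r,y,uv.min(0),uv.max(0),(uv[:,0].min()+uv[:,0].max())/2)
where()
y=-.012
Rz=Ro.from_rotvec([0,0,-np.pi/2])
x=.030
Q=tool(BYAW,.72)*Rz
rows([(np.array([.50,.002,.20]),tool(BYAW,.72)*Ro.from_rotvec([0,0,-.5])),(binpt(x,y,.115,.72),Q)],.8)
```

```text
0.0235 -0.015 [283.31606728 184.02406538] [298.68871843 203.30245218] 291.00239285323664
0.0235 -0.012 [282.33590472 183.99201459] [297.70773776 203.27019822] 290.02182124235077
0.0235 -0.009 [281.35575453 183.95998853] [296.72673326 203.23795434] 289.04124389591163
0.027 -0.015 [282.20509914 182.02623205] [299.89101985 203.30307992] 291.0480594939339
0.027 -0.012 [281.22369828 181.99410003] [298.90867819 203.27082528] 290.0661882377467
0.027 -0.009 [280.2423125  181.96199442] [297.92630984 203.23858072] 289.0843111684926
t 6.37 tcp [0.4826 0.0019 0.1272] x [ 0.734 -0.04   0.678] z [ 0.677 -0.041 -0.735] F [-0.3 -0.8  0.8] w 0.25 j [-0.21 -0.76  2.53  0.17  0.64 -0.25]
[[[0.02, -0.04, -0.82, 0.22, 0.0, -0.15, 0.8],
[0.01, -0.04, -0.82, 0.22, 0.01, -0.15, 0.8],
[0.02, -0.04, -0.81, 0.22, 0.03, -0.15, 0.8],
[0.01, -0.04, -0.82, 0.22, 0.04, -0.15, 0.8],
[0.02, -0.04, -0.82, 0.21, 0.06, -0.15, 0.8],
[0.01, -0.04, -0.82, 0.21, 0.07, -0.16, 0.8],
[0.02, -0.04, -0.82, 0.2, 0.09, -0.15, 0.8],
[0.0, 0.0, -0.94, 0.01, 0.03, 0.14, 0.8]]]
[[[0.0, 0.0, -0.95, 0.0, 0.04, 0.14, 0.8],
[0.0, 0.0, -0.94, 0.0, 0.03, 0.14, 0.8],
[0.0, 0.0, -0.94, 0.0, 0.04, 0.15, 0.8],
[0.0, 0.0, -0.95, 0.0, 0.03, 0.14, 0.8],
[0.0, 0.0, -0.94, -0.01, 0.03, 0.14, 0.8],
[0.0, 0.0, -0.94, -0.01, 0.04, 0.14, 0.8],
[0.0, 0.0, -0.95, -0.01, 0.03, 0.14, 0.8],
[0.0, 0.0, -0.94, -0.02, 0.03, 0.14, 0.8]]]
[[[0.0, 0.0, -0.95, -0.02, 0.03, 0.15, 0.8],
[0.0, 0.0, -0.94, -0.02, 0.03, 0.14, 0.8],
[0.0, 0.0, -0.94, -0.02, 0.02, 0.14, 0.8],
[0.0, 0.0, -0.95, -0.02, 0.03, 0.14, 0.8]]]
20 end [ 0.5565 -0.0146  0.1524]
```

carry_out:
  moves:
    - [[0.02,-0.04,-0.8,0.2,0,-0.15,0.7],[0,-0.04,-0.8,0.2,0,-0.15,0.7],[0.02,-0.04,-0.8,0.2,0.05,-0.15,0.7],[0,-0.04,-0.8,0.2,0.05,-0.15,0.7],[0.02,-0.04,-0.8,0.2,0.05,-0.15,0.7],[0,-0.04,-0.8,0.2,0.05,-0.15,0.7],[0.02,-0.04,-0.8,0.2,0.1,-0.15,0.7],[0,0,-0.95,0,0.05,0.1,0.7]]

```text
time: 7.03
tool_pos: [0.501, -0.0004, 0.1874]
tool_rot: [0.107, 0.907, 0.241, 0.328]
contact_force: [0.3, -1.3, 0.6]
gripper_width: 0.849
```

Run:
```python
from plan import *
where()
Q=tool(BYAW,.72)*Ro.from_rotvec([0,0,-np.pi/2])
rows([(binpt(.03,-.012,.115,.72),Q)],.7)
```

```text
t 7.03 tcp [ 5.010e-01 -4.000e-04  1.874e-01] x [0.668 0.507 0.544] z [ 0.647 -0.036 -0.762] F [ 0.3 -1.3  0.6] w 0.849 j [-0.2  -0.74  2.4   0.14  0.78 -0.79]
[[[-0.01, 0.01, -0.88, 0.02, 0.04, 0.12, 0.7],
[-0.01, 0.0, -0.88, 0.02, 0.04, 0.12, 0.7],
[-0.02, 0.01, -0.88, 0.01, 0.04, 0.12, 0.7],
[-0.01, 0.01, -0.87, 0.01, 0.04, 0.13, 0.7],
[-0.01, 0.0, -0.88, 0.01, 0.05, 0.12, 0.7],
[-0.01, 0.01, -0.88, 0.0, 0.04, 0.12, 0.7],
[-0.01, 0.01, -0.88, 0.01, 0.04, 0.12, 0.7],
[-0.02, 0.0, -0.88, -0.01, 0.05, 0.12, 0.7]]]
[[[-0.01, 0.01, -0.88, 0.0, 0.04, 0.13, 0.7],
[-0.01, 0.01, -0.87, -0.01, 0.04, 0.12, 0.7],
[-0.01, 0.0, -0.88, -0.01, 0.04, 0.12, 0.7],
[-0.01, 0.01, -0.88, -0.02, 0.04, 0.12, 0.7],
[-0.02, 0.01, -0.88, -0.02, 0.04, 0.12, 0.7]]]
13 end [ 0.5564 -0.0148  0.1524]
```

carry_out:
  moves:
    - [[0,0,-0.9,0.02,0.04,0.12,0.7],[-0.02,0,-0.9,0.02,0.04,0.12,0.7],[-0.02,0.02,-0.9,0,0.04,0.12,0.7],[-0.02,0,-0.9,0,0.04,0.12,0.7],[-0.02,0,-0.9,0,0.04,0.12,0.7],[-0.02,0.02,-0.9,0,0.04,0.12,0.7],[-0.02,0,-0.9,0,0.04,0.12,0.7],[0,0.02,-0.9,0,0.04,0.12,0.7]]

```text
time: 7.7
tool_pos: [0.5319, -0.0096, 0.1608]
tool_rot: [0.205, 0.788, 0.508, 0.281]
contact_force: [0.4, -0.2, -0.7]
gripper_width: 0.852
```

carry_out:
  moves:
    - [[-0.02,0,-0.9,0,0.04,0.12,0.7],[-0.02,0.02,-0.9,-0.02,0.04,0.12,0.7],[0,0,-0.8,-0.02,0.04,0.12,0.7],[-0.02,0.02,-0.6,-0.02,0.04,0.12,0.7],[0,0,-0.6,0,0.04,0.12,0.7],[0,0,0,0,0,0,0.7],[0,0,0,0,0,0,0.7]]

```text
time: 8.28
tool_pos: [0.5528, -0.0149, 0.1481]
tool_rot: [0.249, 0.694, 0.629, 0.246]
contact_force: [-0.0, 0.5, 0.6]
gripper_width: 0.848
```

```bash
python3 snap.py t6 top 200 130 380 250 4;python3 snap.py s6 side 240 120 380 270 4
python3 - <<'E'
from plan import *
where()
Q=tool(BYAW,.72)*Ro.from_rotvec([0,0,-np.pi/2])
rows([(binpt(.03,-.012,.115,.72),Q)],.7)
E
```

```text
t 8.38 tcp [ 0.5531 -0.015   0.1491] x [0.087 0.996 0.027] z [ 0.657 -0.036 -0.753] F [-0.4 -0.7  0.3] w 0.845 j [-0.22 -0.49  2.33  0.19  0.6  -1.81]
[[[-0.02, 0.0, -0.48, 0.02, 0.11, -0.01, 0.7]]]
1 end [ 0.5562 -0.0146  0.1523]
```

View pics/s6.png

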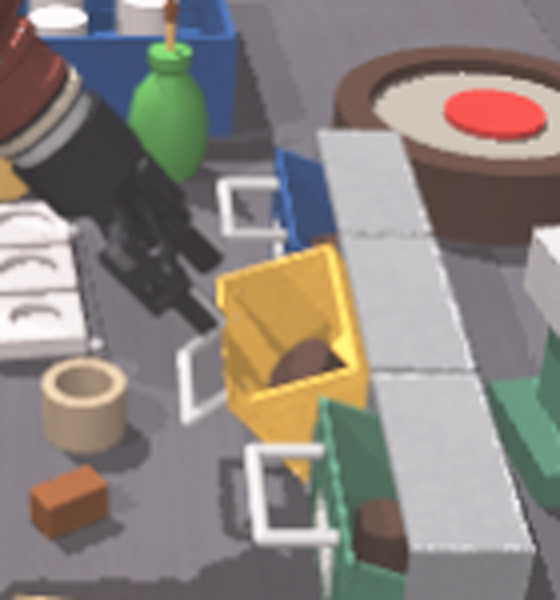

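View pics/t6.png

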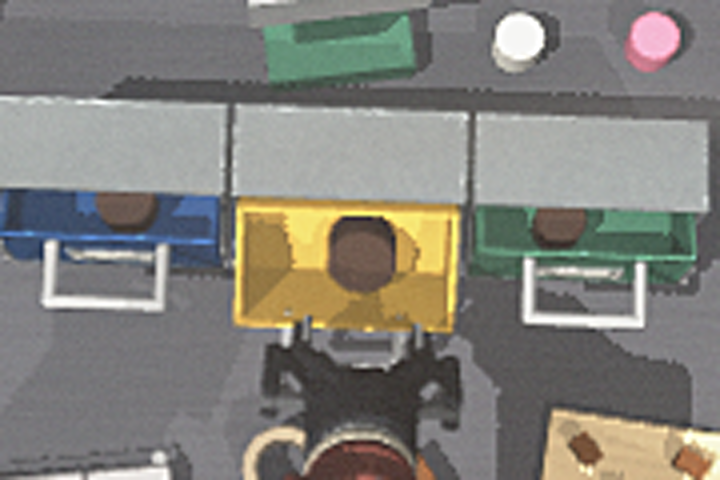

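carry_out:
  moves:
    - [[0,0,-0.48,0.02,0.11,0,0.7],[0,0,0,0,0,0.3,0.7],[0,0,0,0,0,0.4,0.7],[0,0,0,0,0,0.4,0.7],[0,0,0,0,0,0.3,0.7],[0,0,0,0,0,0,0.7],[0,0,0,0,0,0,0.7]]

```text
time: 8.97
tool_pos: [0.5934, -0.0166, 0.1102]
tool_rot: [0.255, 0.68, 0.644, 0.241]
contact_force: [0.9, -0.0, 0.5]
gripper_width: 0.851
```

```bash
python3 snap.py t7 top 240 150 340 230 7;python3 snap.py s7 side 260 140 370 250 5
python3 - <<'E'
from plan import *
where()
Q=tool(BYAW,.72)*Ro.from_rotvec([0,0,-np.pi/2])
rows([(binpt(.03,-.012,.018,.72),Q)],.7)
E
```

```text
t 9.07 tcp [ 0.5939 -0.0167  0.1116] x [ 0.055  0.999 -0.001] z [ 0.659 -0.037 -0.751] F [0.5 0.4 0.1] w 0.849 j [-0.2  -0.29  2.26  0.21  0.46 -1.87]
[[[0.01, 0.0, 0.01, 0.0, -0.02, 0.52, 0.7],
[0.0, 0.01, 0.0, 0.0, -0.01, 0.52, 0.7]]]
2 end [ 0.6204 -0.0182  0.0795]
```

View pics/s7.png

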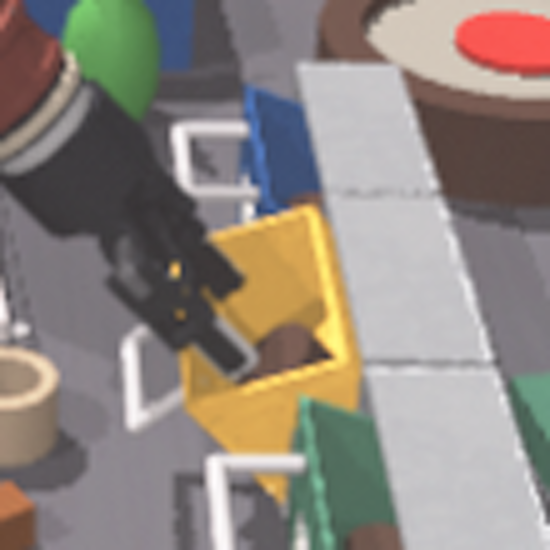

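View pics/t7.png

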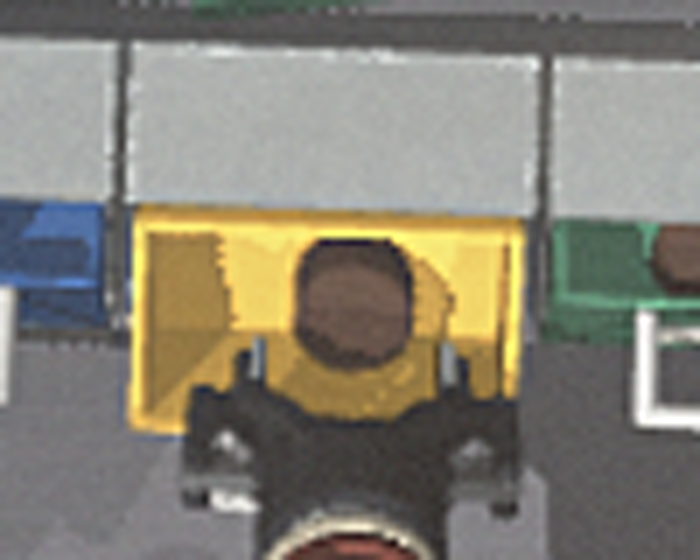

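carry_out:
  moves:
    - [[0,0,0,0,0,0.3,0.7],[0,0,0,0,-0.02,0.3,0.7],[0,0,0,0,0,0.25,0.7],[0,0,0,0,0,0.15,0.7],[0,0,0,0,0,0,0.7],[0,0,0,0,0,0,0.7]]

```text
time: 9.57
tool_pos: [0.6196, -0.0161, 0.081]
tool_rot: [0.255, 0.679, 0.644, 0.243]
contact_force: [-0.6, 13.1, 1.9]
gripper_width: 0.852
```

```bash
python3 snap.py s8 side 260 140 370 250 5
python3 - <<'E'
from plan import *
where()
Q=tool(BYAW,.72)*Ro.from_rotvec([0,0,-np.pi/2])
rows([(binpt(.03,-.012,.018,.72),Q)],.7)
E
```

```text
t 9.62 tcp [ 0.6194 -0.016   0.0809] x [0.053 0.999 0.002] z [ 0.658 -0.033 -0.752] F [-1.6 13.1  1.1] w 0.849 j [-0.19 -0.16  2.21  0.24  0.38 -1.89]
[[[-0.01, -0.03, 0.0, -0.06, -0.01, 0.05, 0.7]]]
1 end [ 0.6203 -0.0185  0.0791]
```

View pics/s8.png

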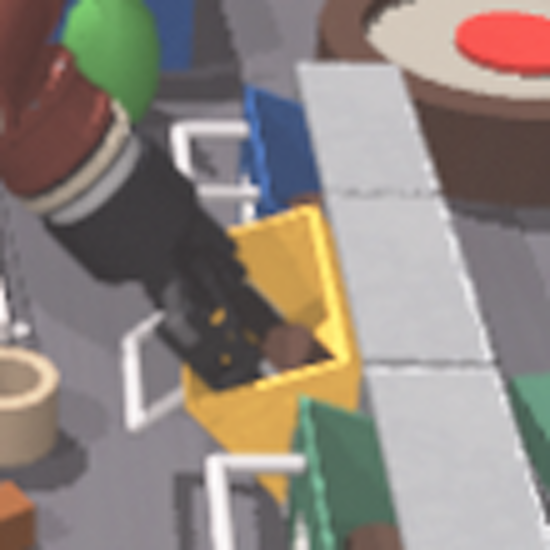

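carry_out:
  moves:
    - [[0,0,0,0.05,0,0,0.3],[0,0,0,0,0,0,-0.2],[0,0,0,0,0,0,-1],[0,0,0,0,0,0,-1],[0,0,0,0,0,0,-1],[0,0,0,0,0,0,-1],[0,0,0,0,0,0,-1]]

```text
time: 10.2
tool_pos: [0.6208, -0.0166, 0.0826]
tool_rot: [0.258, 0.679, 0.643, 0.243]
contact_force: [-4.6, 0.3, 8.0]
gripper_width: 0.611
```

```bash
python3 snap.py s9 side 260 140 370 250 5
python3 - <<'E'
from plan import *
where()
E
```

```text
t 10.25 tcp [ 0.6208 -0.0166  0.0826] x [ 0.055  0.998 -0.002] z [ 0.661 -0.038 -0.749] F [-4.9  1.6  8. ] w 0.605 j [-0.18 -0.16  2.21  0.23  0.38 -1.88]
```

View pics/s9.png

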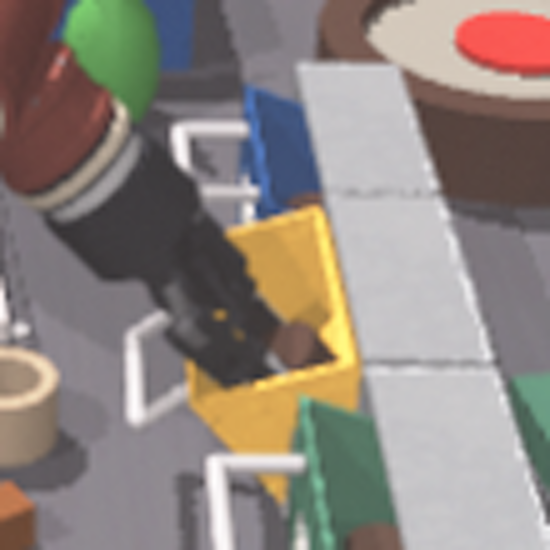

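carry_out:
  moves:
    - [[0,0,0,0,0,-0.1,-1],[0,0,0,0,0,-0.2,-1],[0,0,0,0,0,-0.3,-1],[0,0,0,0,0,-0.4,-1],[0,0,0,0,0,-0.4,-1],[0,0,0,0,0,-0.5,-1],[0,0,0,0,0,-0.5,-1],[0,0,0,0,0,-0.4,-1]]

```text
time: 10.92
tool_pos: [0.5436, -0.0118, 0.1629]
tool_rot: [0.254, 0.68, 0.644, 0.24]
contact_force: [0.5, 1.0, -5.0]
gripper_width: 0.609
```

```bash
python3 snap.py s10 side 220 100 380 250 4
python3 - <<'E'
from plan import *
where()
E
```

```text
t 10.97 tcp [ 0.5437 -0.0118  0.1652] x [ 0.054  0.999 -0.001] z [ 0.657 -0.037 -0.753] F [ 2.6 -0.1 -4.6] w 0.605 j [-0.21 -0.55  2.34  0.17  0.65 -1.83]
```

View pics/s10.png

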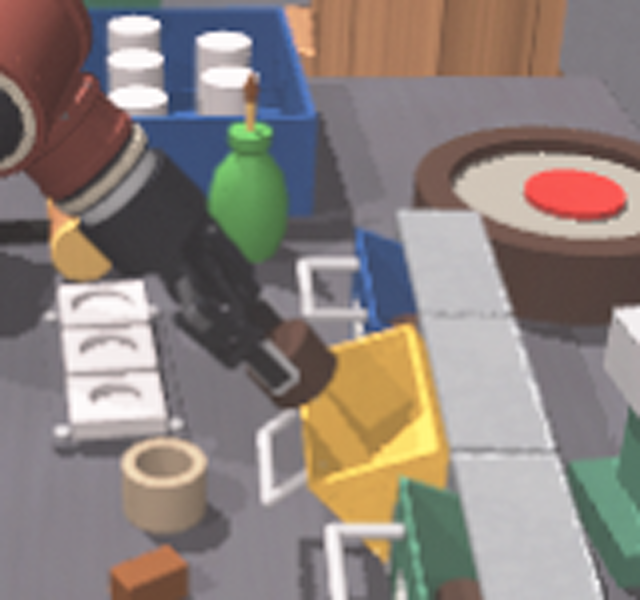

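Run:
```python
from plan import *
where()
rows([(np.array([.47,.08,.24]),tool(.9,.3)),(np.array([.4155,.236,.16]),tool(.069))],-1)
```

```text
t 10.97 tcp [ 0.5437 -0.0118  0.1652] x [ 0.054  0.999 -0.001] z [ 0.657 -0.037 -0.753] F [ 2.6 -0.1 -4.6] w 0.605 j [-0.21 -0.55  2.34  0.17  0.65 -1.83]
[[[0.62, 0.06, 0.71, 0.2, -0.02, -0.25, -1.0],
[0.63, 0.06, 0.72, 0.2, -0.05, -0.24, -1.0],
[0.62, 0.06, 0.71, 0.19, -0.07, -0.24, -1.0],
[0.62, 0.06, 0.72, 0.19, -0.1, -0.23, -1.0],
[0.63, 0.07, 0.71, 0.19, -0.13, -0.22, -1.0],
[0.62, 0.06, 0.72, 0.18, -0.14, -0.22, -1.0],
[0.62, 0.06, 0.71, 0.17, -0.17, -0.21, -1.0],
[0.63, 0.06, 0.71, 0.16, -0.19, -0.2, -1.0]]]
[[[0.62, 0.06, 0.72, 0.15, -0.21, -0.18, -1.0],
[0.62, 0.06, 0.71, 0.13, -0.23, -0.18, -1.0],
[0.62, 0.06, 0.72, 0.12, -0.24, -0.15, -1.0],
[-0.13, -0.29, 0.86, 0.14, -0.32, 0.23, -1.0],
[-0.13, -0.3, 0.86, 0.12, -0.33, 0.23, -1.0],
[-0.13, -0.29, 0.86, 0.1, -0.34, 0.22, -1.0],
[-0.13, -0.3, 0.85, 0.08, -0.35, 0.21, -1.0],
[-0.13, -0.29, 0.86, 0.06, -0.36, 0.21, -1.0]]]
[[[-0.13, -0.3, 0.86, 0.04, -0.36, 0.2, -1.0],
[-0.13, -0.29, 0.86, 0.01, -0.37, 0.19, -1.0],
[-0.12, -0.29, 0.86, -0.01, -0.37, 0.2, -1.0],
[-0.13, -0.3, 0.86, -0.03, -0.37, 0.19, -1.0],
[-0.13, -0.29, 0.86, -0.05, -0.37, 0.18, -1.0],
[-0.13, -0.3, 0.86, -0.08, -0.37, 0.18, -1.0]]]
22 end [0.4154 0.2361 0.1602]
```

Run:
```python
from plan import *
where()
rows([(np.array([.47,.06,.23]),tool(BYAW+np.pi/2)),(np.array([.4155,.236,.16]),tool(.069))],-1)
```

```text
t 10.97 tcp [ 0.5437 -0.0118  0.1652] x [ 0.054  0.999 -0.001] z [ 0.657 -0.037 -0.753] F [ 2.6 -0.1 -4.6] w 0.605 j [-0.21 -0.55  2.34  0.17  0.65 -1.83]
[[[0.91, 0.0, 0.0, 0.19, -0.04, -0.28, -1.0],
[0.92, 0.0, 0.0, 0.19, -0.07, -0.27, -1.0],
[0.91, 0.0, 0.0, 0.18, -0.09, -0.27, -1.0],
[0.92, 0.0, 0.0, 0.19, -0.1, -0.26, -1.0],
[0.91, 0.01, 0.01, 0.19, -0.13, -0.25, -1.0],
[0.92, 0.0, 0.0, 0.19, -0.15, -0.23, -1.0],
[0.91, 0.0, 0.0, 0.19, -0.17, -0.23, -1.0],
[0.92, 0.0, 0.0, 0.18, -0.18, -0.21, -1.0]]]
[[[0.91, 0.0, 0.0, 0.19, -0.2, -0.2, -1.0],
[0.0, 0.0, 0.92, 0.24, -0.09, 0.1, -1.0],
[0.0, 0.0, 0.92, 0.23, -0.11, 0.09, -1.0],
[0.0, 0.0, 0.92, 0.23, -0.12, 0.1, -1.0],
[0.0, 0.0, 0.92, 0.21, -0.15, 0.1, -1.0],
[0.0, 0.0, 0.93, 0.2, -0.16, 0.1, -1.0],
[0.0, 0.0, 0.92, 0.18, -0.17, 0.09, -1.0],
[0.0, 0.0, 0.92, 0.17, -0.19, 0.1, -1.0]]]
[[[0.0, 0.0, 0.92, 0.16, -0.21, 0.1, -1.0],
[0.0, 0.0, 0.92, 0.14, -0.21, 0.1, -1.0],
[0.0, 0.0, 0.92, 0.12, -0.23, 0.09, -1.0],
[0.0, 0.0, 0.92, 0.1, -0.23, 0.1, -1.0],
[0.0, 0.0, 0.92, 0.08, -0.24, 0.1, -1.0],
[0.0, 0.0, 0.93, 0.07, -0.25, 0.1, -1.0],
[0.0, 0.0, 0.92, 0.04, -0.25, 0.09, -1.0],
[0.0, 0.0, 0.92, 0.02, -0.26, 0.1, -1.0]]]
[[[0.0, 0.0, 0.92, 0.01, -0.26, 0.1, -1.0],
[0.0, 0.0, 0.92, -0.02, -0.25, 0.09, -1.0],
[0.0, 0.0, 0.92, -0.04, -0.25, 0.1, -1.0]]]
27 end [0.4155 0.2359 0.1601]
```

carry_out:
  moves:
    - [[0.9,0,0,0.2,-0.05,-0.3,-1],[0.9,0,0,0.2,-0.05,-0.3,-1],[0.9,0,0,0.2,-0.1,-0.25,-1],[0.9,0,0,0.2,-0.1,-0.25,-1],[0.9,0,0,0.2,-0.15,-0.25,-1],[0.9,0,0,0.2,-0.15,-0.25,-1],[0.9,0,0,0.2,-0.15,-0.25,-1],[0.9,0,0,0.2,-0.2,-0.2,-1]]

```text
time: 11.63
tool_pos: [0.4773, 0.0561, 0.2218]
tool_rot: [0.031, 0.726, 0.687, 0.029]
contact_force: [-0.4, -0.3, -5.8]
gripper_width: 0.604
```

carry_out:
  moves:
    - [[0.9,0,0,0.2,-0.2,-0.2,-1],[0.05,0,0.9,0.25,-0.1,0,-1],[0,0,0.9,0.25,-0.1,0,-1],[0,0,0.9,0.25,-0.1,0,-1],[0,0,0.9,0.2,-0.15,0,-1],[0,0,0.9,0.2,-0.15,0,-1],[0,0,0.9,0.2,-0.15,0,-1],[0,0,0.9,0.15,-0.2,0,-1]]

```text
time: 12.3
tool_pos: [0.4494, 0.1338, 0.2275]
tool_rot: [0.002, 0.887, 0.463, 0.002]
contact_force: [0.3, 0.0, -4.2]
gripper_width: 0.603
```

Run:
```python
from plan import *
where()
rows([(np.array([.4155,.236,.16]),tool(.069))],-1)
```

```text
t 12.3 tcp [0.4494 0.1338 0.2275] x [0.572 0.82  0.002] z [ 0.005 -0.002 -1.   ] F [ 0.3  0.  -4.2] w 0.603 j [ 0.13 -0.34  1.97 -0.    1.5  -0.83]
[[[0.0, 0.0, 0.93, 0.15, -0.2, 0.15, -1.0],
[0.01, -0.01, 0.93, 0.13, -0.2, 0.16, -1.0],
[0.0, 0.0, 0.93, 0.11, -0.22, 0.15, -1.0],
[0.01, -0.01, 0.93, 0.09, -0.23, 0.15, -1.0],
[0.0, 0.0, 0.93, 0.08, -0.23, 0.15, -1.0],
[0.01, -0.01, 0.93, 0.06, -0.24, 0.16, -1.0],
[0.0, 0.0, 0.93, 0.03, -0.24, 0.15, -1.0],
[0.01, 0.0, 0.93, 0.02, -0.25, 0.15, -1.0]]]
[[[0.0, -0.01, 0.93, 0.0, -0.24, 0.16, -1.0],
[0.01, 0.0, 0.93, -0.02, -0.25, 0.15, -1.0],
[0.0, -0.01, 0.93, -0.04, -0.24, 0.15, -1.0]]]
11 end [0.4156 0.2361 0.1601]
```

carry_out:
  moves:
    - [[0,0,0.9,0.15,-0.2,0.15,-1],[0,0,0.9,0.15,-0.2,0.15,-1],[0,0,0.9,0.1,-0.2,0.15,-1],[0,0,0.9,0.1,-0.25,0.15,-1],[0,0,0.9,0.1,-0.25,0.15,-1],[0,0,0.9,0.05,-0.25,0.15,-1],[0,0,0.9,0.05,-0.25,0.15,-1],[0,0,0.9,0,-0.25,0.15,-1]]

```text
time: 12.97
tool_pos: [0.4236, 0.2099, 0.1791]
tool_rot: [0.002, 0.986, 0.166, 0.003]
contact_force: [-0.2, -0.1, -5.4]
gripper_width: 0.602
```

carry_out:
  moves:
    - [[0,0,0.9,0,-0.25,0.15,-1],[0,0,0.9,0,-0.25,0.15,-1],[0,0,0.7,-0.05,-0.15,0.1,-1],[0,0,0.3,0,0,0,-1],[0,0,0,0,0,0,-1],[0,0,0,0,0,0,-1],[0,0,0,0,0,0,-1]]

```text
time: 13.55
tool_pos: [0.4158, 0.2342, 0.1647]
tool_rot: [0.001, 0.999, 0.047, 0.004]
contact_force: [-0.1, 0.2, -5.7]
gripper_width: 0.606
```

```bash
python3 snap.py s11 side 200 110 320 230 5; python3 snap.py t11 top 140 200 290 300 5
python3 - <<'E'
from plan import *
where()
rows([(np.array([.4155,.236,.16]),tool(.069))],-1)
E
```

```text
t 13.65 tcp [0.4161 0.2343 0.1652] x [0.996 0.094 0.008] z [ 0.009 -0.002 -1.   ] F [ 0.3  0.2 -4.8] w 0.604 j [ 0.36 -0.27  2.02 -0.    1.38  0.27]
[[[0.03, -0.1, 0.28, -0.01, -0.04, 0.13, -1.0]]]
1 end [0.4156 0.2358 0.16  ]
```

View pics/s11.png

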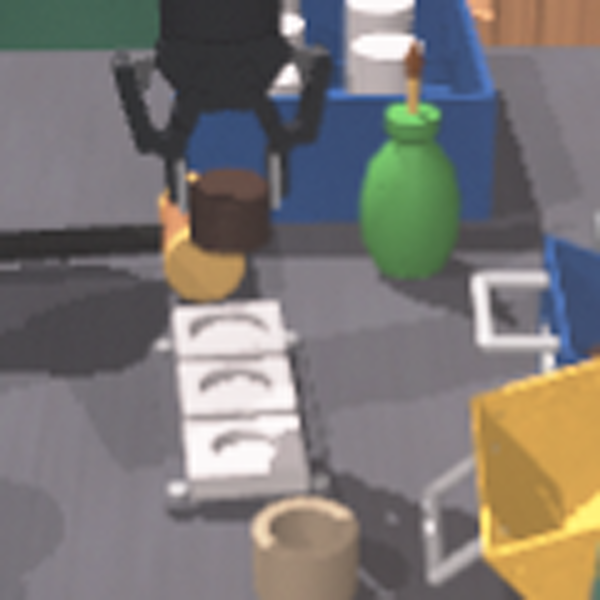

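View pics/t11.png

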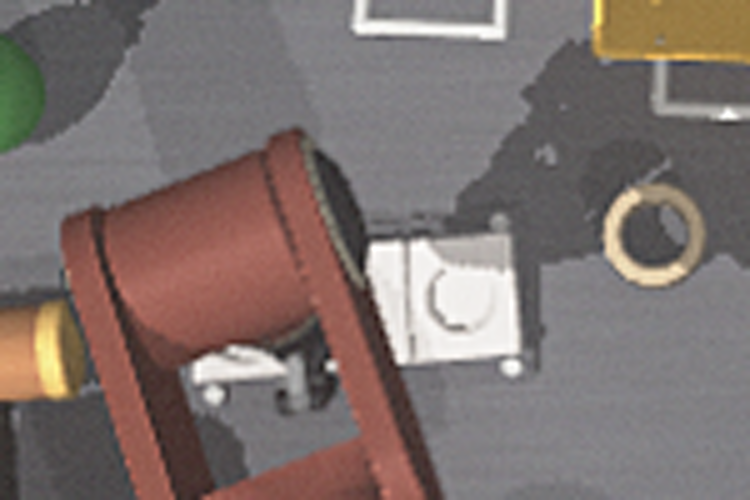

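Run:
```python
from plan import *; from h import *
f=load("pics/s11.npz"); s=state(); p=np.array(s["tool_pos"])
for r in(.0235,.027):
  t=np.linspace(0,2*np.pi,90)
  uv=proj(f,np.c_[p[0]+r*np.cos(t),p[1]+r*np.sin(t),0*t+p[2]])
  print(r,uv.min(0),uv.max(0),np.ptp(uv[:,0]))
im=f["frame"]
for v in (148,150,152,154,156): print(v,im[v,234:258].tolist())
```

```text
0.0235 [238.09552571 148.43223756] [252.61534152 154.77922219] 14.519815804432511
0.027 [237.01153039 147.97539761] [253.69437587 155.26825777] 16.682845481332492
148 [[59, 58, 61], [97, 96, 98], [139, 137, 139], [92, 88, 90], [69, 56, 53], [68, 55, 53], [76, 60, 56], [95, 74, 67], [96, 74, 68], [94, 73, 67], [94, 72, 66], [94, 74, 67], [96, 74, 67], [104, 80, 72], [103, 80, 72], [103, 80, 72], [102, 79, 72], [99, 76, 70], [93, 72, 66], [78, 66, 64], [108, 104, 106], [131, 128, 130], [69, 70, 73], [55, 64, 83]]
150 [[110, 84, 71], [117, 104, 99], [140, 137, 139], [91, 87, 89], [64, 53, 50], [68, 56, 52], [71, 57, 53], [72, 59, 55], [70, 57, 54], [71, 57, 54], [71, 58, 54], [73, 59, 55], [73, 60, 56], [72, 58, 54], [74, 60, 57], [76, 61, 57], [73, 59, 55], [68, 55, 52], [65, 53, 51], [66, 58, 57], [108, 105, 106], [131, 132, 142], [74, 91, 128], [59, 81, 123]]
152 [[226, 157, 112], [221, 157, 120], [164, 139, 130], [135, 111, 103], [64, 53, 51], [67, 54, 52], [70, 57, 53], [71, 58, 54], [70, 57, 54], [73, 60, 57], [75, 60, 57], [75, 61, 58], [74, 60, 57], [74, 60, 56], [72, 59, 55], [70, 57, 53], [69, 55, 52], [67, 55, 53], [66, 55, 53], [62, 57, 64], [58, 70, 98], [60, 81, 124], [61, 81, 122], [61, 81, 123]]
154 [[225, 157, 111], [230, 160, 113], [226, 158, 112], [182, 128, 92], [65, 54, 51], [68, 56, 52], [71, 58, 54], [70, 57, 54], [71, 57, 54], [74, 60, 57], [78, 64, 60], [76, 62, 58], [75, 61, 57], [74, 60, 57], [71, 58, 54], [69, 57, 52], [69, 57, 54], [67, 55, 52], [66, 55, 52], [64, 58, 61], [68, 72, 92], [72, 82, 110], [74, 83, 113], [73, 83, 113]]
156 [[228, 162, 113], [241, 188, 122], [249, 216, 132], [247, 214, 128], [66, 55, 51], [68, 55, 53], [70, 57, 53], [72, 58, 55], [74, 60, 57], [76, 60, 57], [77, 62, 58], [76, 61, 57], [75, 60, 56], [73, 58, 55], [72, 59, 55], [71, 58, 55], [69, 58, 54], [67, 55, 52], [66, 55, 52], [64, 56, 54], [70, 65, 68], [83, 79, 84], [90, 86, 92], [90, 87, 91]]
```

Run:
```python
from plan import *
where()
rows([(np.array([.412,.305,.10]),tool(.069))],-1,maxv=.6)
```

```text
t 13.65 tcp [0.4161 0.2343 0.1652] x [0.996 0.094 0.008] z [ 0.009 -0.002 -1.   ] F [ 0.3  0.2 -4.8] w 0.604 j [ 0.36 -0.27  2.02 -0.    1.38  0.27]
[[[0.01, -0.02, 0.06, 0.01, -0.35, 0.33, -1.0],
[0.0, -0.02, 0.05, 0.01, -0.36, 0.32, -1.0],
[0.01, -0.02, 0.06, 0.01, -0.35, 0.33, -1.0],
[0.0, -0.02, 0.06, 0.0, -0.36, 0.32, -1.0],
[0.01, -0.02, 0.05, 0.01, -0.35, 0.33, -1.0]]]
5 end [0.4121 0.3049 0.0999]
```

carry_out:
  moves:
    - [[0,-0.02,0.06,0,-0.35,0.4,-1],[0,-0.02,0.06,0,-0.35,0.4,-1],[0,-0.02,0.06,0,-0.35,0.4,-1],[0,-0.02,0.06,0,-0.35,0.4,-1],[0,-0.02,0.06,0,-0.35,0.4,-1],[0,0,0,0,0,0.2,-1],[0,0,0,0,0,0,-1],[0,0,0,0,0,0,-1]]

```text
time: 14.32
tool_pos: [0.4106, 0.3036, 0.077]
tool_rot: [0.002, 0.999, 0.034, -0.0]
contact_force: [0.5, -0.6, -5.4]
gripper_width: 0.604
```

carry_out:
  moves:
    - [[0,0,0,0,0,0,-1],[0,0,0,0,0,0,-1],[0,0,0,0,0,0,-1]]

```text
time: 14.57
tool_pos: [0.4116, 0.3041, 0.0786]
tool_rot: [0.001, 0.999, 0.033, 0.001]
contact_force: [0.4, -0.4, -5.5]
gripper_width: 0.601
```

```bash
python3 snap.py s12 side 200 110 320 230 5; python3 snap.py t12 top 140 200 290 300 5
python3 - <<'E'
from plan import *; from h import *
where()
s=state(); p=np.array(s["tool_pos"]); R=q2R(s["tool_rot"])
f=load("pics/s12.npz"); a,b,sc=220,140,12
im=cv2.resize(f["frame"][b:b+50,a:a+50,::-1],None,fx=sc,fy=sc,interpolation=cv2.INTER_CUBIC)
t=np.linspace(0,2*np.pi,60)
def dr(P,col):
    uv=np.round((proj(f,np.array(P))-[a,b]+.5)*sc-.5).astype(int); cv2.polylines(im,[uv.reshape(-1,1,2)],True,col,1)
for dz,col in((.0165,(0,0,255)),(-.0215,(0,255,0))):
    dr([p+R.apply([.027*np.cos(q),.001+.027*np.sin(q),dz]) for q in t],col)
c=np.array([.4107,.3043,.038]); 
for dx,col in((0,(255,0,0)),(.002,(255,0,255))): dr([c+[dx+.03*np.cos(q),.03*np.sin(q),0] for q in t],col)
cv2.imwrite("pics/ov12.png",im)
E
```

```text
t 14.67 tcp [0.4113 0.3041 0.0781] x [0.998 0.067 0.001] z [ 0.002 -0.001 -1.   ] F [-0.6  0.2 -5.2] w 0.6 j [ 0.49 -0.07  2.   -0.    1.21  0.43]
```

View pics/ov12.png

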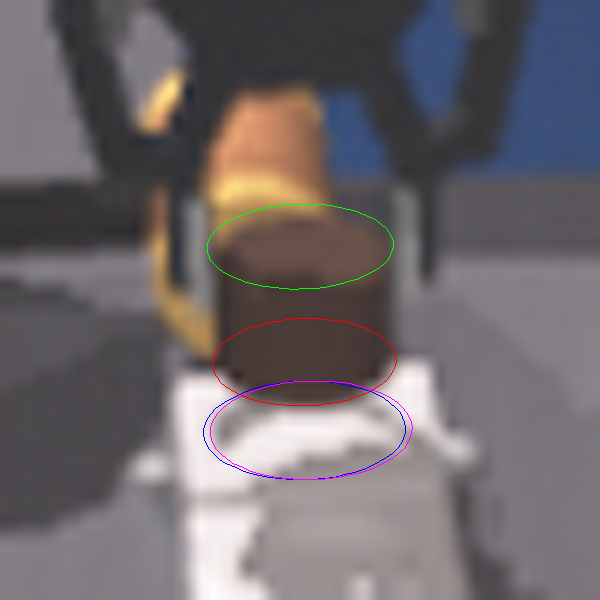

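View pics/t12.png

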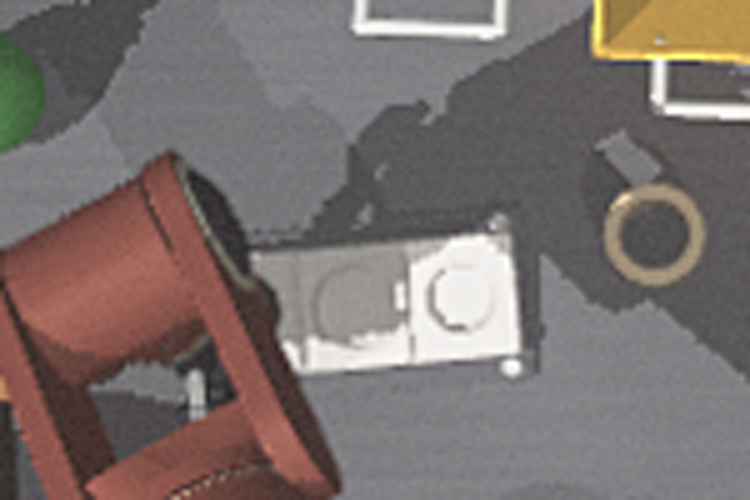

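carry_out:
  moves:
    - [[0,-0.02,0,0,0,0.2,-1],[0,0,0,0,0,0.2,-1],[0,0,0,0,0,0.15,-1],[0,0,0,0,0,0,-1],[0,0,0,0,0,0,-1],[0,0,0,0,0,0,-1]]

```text
time: 15.17
tool_pos: [0.4106, 0.304, 0.055]
tool_rot: [0.001, 0.999, 0.034, -0.001]
contact_force: [1.1, 1.4, -6.4]
gripper_width: 0.606
```

carry_out:
  moves:
    - [[0,0,0,0,0,0.05,-1],[0,0,0,0,0,0.05,-1],[0,0,0,0,0,0,-1],[0,0,0,0,0,0,-1]]

```text
time: 15.5
tool_pos: [0.4108, 0.3041, 0.0512]
tool_rot: [0.001, 0.999, 0.034, -0.001]
contact_force: [1.5, 1.1, -7.2]
gripper_width: 0.605
```

carry_out:
  moves:
    - [[0,0,0,0,0,0.05,-1],[0,0,0,0,0,0.05,-1],[0,0,0,0,0,0,-1],[0,0,0,0,0,0,-1]]

```text
time: 15.83
tool_pos: [0.4108, 0.3046, 0.048]
tool_rot: [0.001, 0.999, 0.034, -0.001]
contact_force: [-1.6, 2.6, 1.4]
gripper_width: 0.603
```

carry_out:
  moves:
    - [[0,0,0,0,0,0.05,-1],[0,0,0,0,0,0,-1],[0,0,0,0,0,0,-1]]

```text
time: 16.08
tool_pos: [0.4109, 0.3048, 0.0479]
tool_rot: [0.001, 0.999, 0.034, -0.001]
contact_force: [-7.4, -0.5, 12.3]
gripper_width: 0.602
```

carry_out:
  moves:
    - [[0,0,0,0,0,-0.05,-1],[0,0,0,0,-0.05,0,-1],[0,0,0,0,0,0,-1],[0,0,0,0,0,0,-1]]

```text
time: 16.42
tool_pos: [0.411, 0.3053, 0.0479]
tool_rot: [0.002, 0.999, 0.034, -0.001]
contact_force: [-1.9, -4.7, 7.0]
gripper_width: 0.603
```

carry_out:
  moves:
    - [[0,0,0,0,-0.05,0,-1],[0,0,0,0,0,0,-1],[0,0,0,0,0,0,-1]]

```text
time: 16.67
tool_pos: [0.4111, 0.307, 0.0479]
tool_rot: [0.003, 0.999, 0.034, -0.0]
contact_force: [-0.5, -5.2, 5.1]
gripper_width: 0.601
```

carry_out:
  moves:
    - [[0,0,0,0,0.1,0,-1],[0,0,0,0,0.05,0,-1],[0,0,0,0,0,0,-1],[0,0,0,0,0,0,-1]]

```text
time: 17.0
tool_pos: [0.4117, 0.3037, 0.0483]
tool_rot: [-0.001, 0.999, 0.033, 0.0]
contact_force: [-1.5, 7.6, 3.9]
gripper_width: 0.604
```

carry_out:
  moves:
    - [[0,0,0,0,0.05,0,-1],[0,0,0,0,0,0,-1],[0,0,0,0,0,0,-1]]

```text
time: 17.25
tool_pos: [0.4118, 0.3031, 0.0488]
tool_rot: [-0.003, 0.999, 0.033, 0.001]
contact_force: [-1.2, 10.8, 4.5]
gripper_width: 0.603
```

carry_out:
  moves:
    - [[0,0,0,0,-0.05,0.03,-1],[0,0,0,0,0,0,-1],[0,0,0,0,0,0,-1]]

```text
time: 17.5
tool_pos: [0.4117, 0.3041, 0.048]
tool_rot: [-0.001, 0.999, 0.034, 0.0]
contact_force: [-2.3, 6.2, 8.5]
gripper_width: 0.604
```

carry_out:
  moves:
    - [[0,0,0,0,0,0,0.3],[0,0,0,0,0,0,0.4],[0,0,0,0,0,0,0.6],[0,0,0,0,0,0,0.6],[0,0,0,0,0,0,0.6]]

```text
time: 17.92
tool_pos: [0.4105, 0.3016, 0.0455]
tool_rot: [0.001, 0.999, 0.034, -0.001]
contact_force: [0.1, 0.2, 0.2]
gripper_width: 0.794
```

```bash
python3 snap.py s13 side 200 110 320 230 5; python3 -c "
from plan import *
where()"
```

```text
t 17.97 tcp [0.4106 0.3017 0.0457] x [ 0.998  0.067 -0.002] z [-0.002 -0.003 -1.   ] F [-0.8 -0.4  0.6] w 0.8 j [ 0.49 -0.03  2.02 -0.    1.15  0.42]
```

View pics/s13.png

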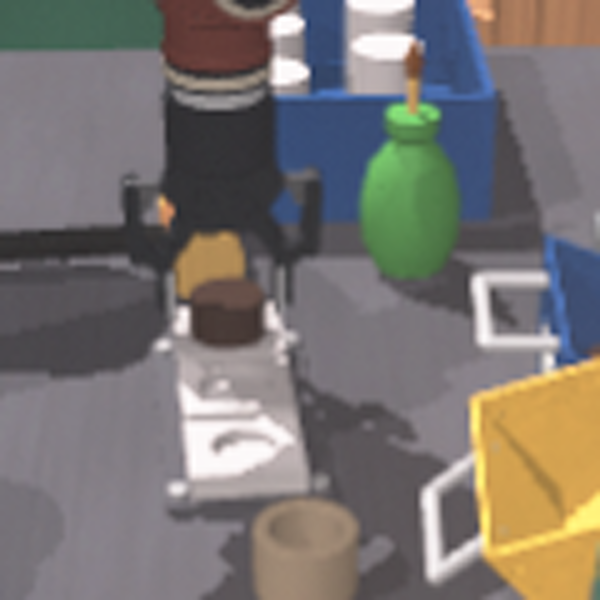

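carry_out:
  moves:
    - [[0,0,0,0,0,-0.3,0.6],[0,0,0,0,0,-0.5,0.6],[0,0,0,0,0,-0.8,0.6],[0,0,0,0,0,-0.9,0.6],[0,0,0,0,0,-0.9,0.4],[0,0,0,0.2,0.8,-0.5,0],[0,0,0,0.2,0.9,0,-0.5],[0,0,0,0.2,0.9,0,-1]]

```text
time: 18.63
tool_pos: [0.4434, 0.1999, 0.2062]
tool_rot: [0.0, 0.999, 0.035, 0.002]
contact_force: [0.9, -0.2, -0.4]
gripper_width: 0.282
```

carry_out:
  moves:
    - [[0,0,0.3,0.2,0.9,0,-1],[0,0,0.3,0.2,0.9,0,-1],[0,0,0.3,0.2,0.9,0,-1],[0,0,0.3,0.2,0.7,0,-1],[0,0,0.3,0.1,0.5,0,-1]]

```text
time: 19.05
tool_pos: [0.482, 0.0425, 0.2038]
tool_rot: [0.002, 0.999, -0.033, 0.0]
contact_force: [-0.1, 0.3, -0.3]
gripper_width: -0.003
```

```bash
python3 snap.py s14 side 220 150 290 220 8; python3 snap.py t14 top 150 215 270 295 6; python3 -c "
from plan import *
where()"
```

```text
t 19.15 tcp [0.4819 0.0426 0.2036] x [ 0.998 -0.068 -0.   ] z [-0.    -0.003 -1.   ] F [-0.3  1.2 -0. ] w -0.007 j [-0.06 -0.28  1.96 -0.    1.46  0.  ]
```

View pics/s14.png

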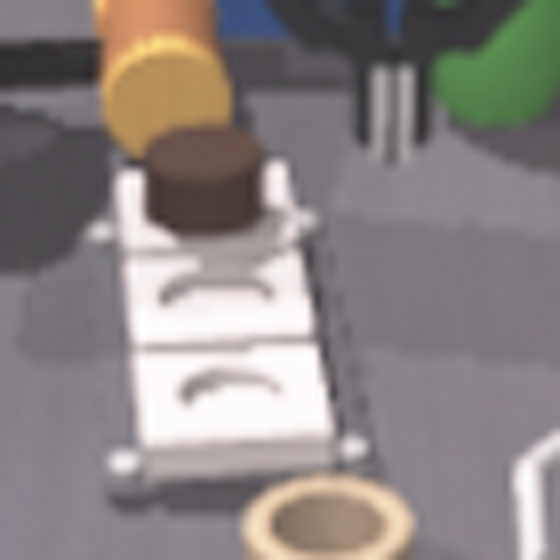

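View pics/t14.png

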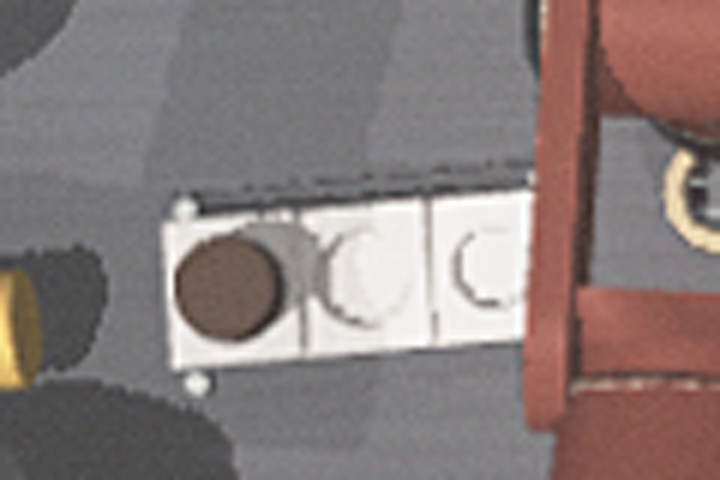

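Run:
```python
from plan import *; from h import *
for n,(a,b,e) in(("s14",(222,155,40)),("t14",(170,240,45))):
    f=load(f"pics/{n}.npz"); w=cloud(f); c=np.array([.4115,.3043])
    m=(np.hypot(w[...,0]-c[0],w[...,1]-c[1])<.017)&(w[...,2]>.045)&(f["frame"].max(-1)<140)
    print(n,m.sum(),np.median(w[m],0), np.percentile(w[m][:,2],[10,50,75,90]))
    # gauge tops bias & step2
    sc=14; im=cv2.resize(f["frame"][b:b+e,a:a+e,::-1],None,fx=sc,fy=sc,interpolation=cv2.INTER_CUBIC); t=np.linspace(0,2*np.pi,60)
    for z,col in((.067,(0,0,255)),(.076,(0,255,0))):
      for r in (.0235,.027):
        P=np.c_[c[0]+r*np.cos(t),c[1]+r*np.sin(t),0*t+z]
        uv=np.round((proj(f,P)-[a,b]+.5)*sc-.5).astype(int); cv2.polylines(im,[uv.reshape(-1,1,2)],True,col,1)
    cv2.imwrite(f"pics/ov_{n}.png",im)
```

```text
s14 34 [0.41189985 0.30254956 0.0658599 ] [0.06399485 0.0658599  0.06684696 0.06757205]
t14 98 [0.4113539  0.30345391 0.06616245] [0.06321333 0.06616245 0.06788396 0.06912262]
```

View pics/ov_s14.png

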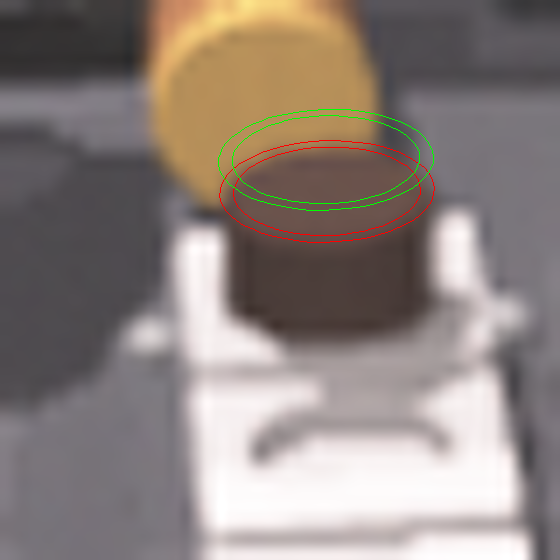

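View pics/ov_t14.png

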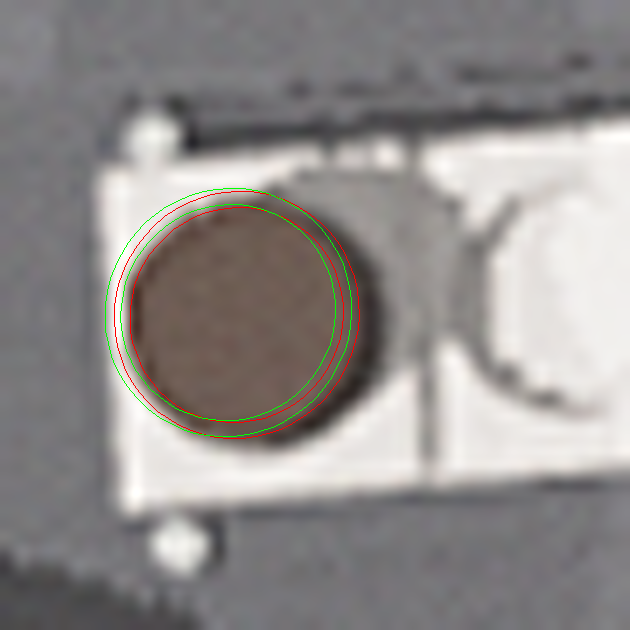

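Run:
```python
from plan import *; from h import *
f=load("pics/t14.npz"); im=f["frame"].astype(int)
for v in(260,261,262,263,264): print(v,[(u,*im[v,u]) for u in list(range(176,184))+list(range(193,202))])
# sleeve in t0
f0=load("pics/top0.npz"); i0=f0["frame"].astype(int)
for v in(244,245,246): print(v,[(u,*i0[v,u]) for u in list(range(257,263))+list(range(278,284))])
for u in(269,270): print(u,[(v,*i0[v,u]) for v in list(range(231,238))+list(range(254,260))])
w=cloud(f0); print(w[245,261],w[245,279])
for u in(187,188,189): print(u,[(v,*im[v,u]) for v in list(range(250,258))+list(range(268,275))])
```

```text
260 [(176, np.int64(106), np.int64(107), np.int64(110)), (177, np.int64(161), np.int64(157), np.int64(158)), (178, np.int64(252), np.int64(248), np.int64(245)), (179, np.int64(101), np.int64(82), np.int64(71)), (180, np.int64(99), np.int64(80), np.int64(71)), (181, np.int64(109), np.int64(93), np.int64(82)), (182, np.int64(108), np.int64(91), np.int64(83)), (183, np.int64(111), np.int64(94), np.int64(86)), (193, np.int64(114), np.int64(97), np.int64(86)), (194, np.int64(104), np.int64(85), np.int64(79)), (195, np.int64(81), np.int64(72), np.int64(67)), (196, np.int64(69), np.int64(63), np.int64(59)), (197, np.int64(125), np.int64(121), np.int64(118)), (198, np.int64(148), np.int64(144), np.int64(143)), (199, np.int64(145), np.int64(140), np.int64(138)), (200, np.int64(152), np.int64(147), np.int64(145)), (201, np.int64(154), np.int64(150), np.int64(148))]
261 [(176, np.int64(110), np.int64(109), np.int64(111)), (177, np.int64(165), np.int64(161), np.int64(160)), (178, np.int64(251), np.int64(249), np.int64(246)), (179, np.int64(82), np.int64(61), np.int64(55)), (180, np.int64(110), n
[... 8132 characters left out ...]
int64(220), np.int64(213), np.int64(209)), (252, np.int64(227), np.int64(220), np.int64(215)), (253, np.int64(126), np.int64(122), np.int64(119)), (254, np.int64(106), np.int64(97), np.int64(93)), (255, np.int64(102), np.int64(84), np.int64(73)), (256, np.int64(108), np.int64(92), np.int64(83)), (257, np.int64(112), np.int64(93), np.int64(84)), (268, np.int64(115), np.int64(96), np.int64(88)), (269, np.int64(112), np.int64(91), np.int64(83)), (270, np.int64(99), np.int64(79), np.int64(73)), (271, np.int64(78), np.int64(69), np.int64(66)), (272, np.int64(185), np.int64(179), np.int64(175)), (273, np.int64(238), np.int64(235), np.int64(232)), (274, np.int64(239), np.int64(236), np.int64(232))]
```

```bash
cat >> plan.py <<'E'
def pushpose(th,al,gap=0.,ov=.011):
    bx=-.045*np.cos(th)-.072*np.sin(th); bz=.072*np.cos(th)-.045*np.sin(th)
    a=np.array([np.cos(al),np.sin(al)]); zt=np.array([np.sin(al),-np.cos(al)])
    q=np.array([bx,bz])-a*(.0195+gap)+zt*ov
    return PIV+Ro.from_rotvec([0,0,BYAW]).apply([q[0],0,q[1]]), tool(BYAW,al)
E
python3 - <<'E'
from plan import *
where()
P,Q=pushpose(.72,.45,.015)
back=P-Q.apply([0,0,.09])
print(P,back)
rows([(back,Q),(P,Q)],-1,maxv=.8)
E
```

```text
t 19.15 tcp [0.4819 0.0426 0.2036] x [ 0.998 -0.068 -0.   ] z [-0.    -0.003 -1.   ] F [-0.3  1.2 -0. ] w -0.007 j [-0.06 -0.28  1.96 -0.    1.46  0.  ]
[5.02874927e-01 2.14343842e-04 4.55464732e-02] [0.46378722 0.00236634 0.12658671]
[[[0.01, 0.74, -0.02, -0.05, 0.15, 0.28, -1.0],
[0.01, 0.73, -0.02, -0.08, 0.14, 0.27, -1.0],
[0.01, 0.74, -0.02, -0.09, 0.15, 0.26, -1.0],
[0.01, 0.74, -0.02, -0.1, 0.15, 0.26, -1.0],
[0.01, 0.74, -0.02, -0.13, 0.14, 0.25, -1.0],
[0.01, 0.73, -0.02, -0.14, 0.15, 0.25, -1.0],
[0.01, 0.74, -0.02, -0.15, 0.15, 0.23, -1.0],
[0.0, 0.0, 0.0, 0.0, 0.0, 0.75, -1.0]]]
[[[0.0, 0.0, 0.0, 0.0, 0.0, 0.75, -1.0],
[0.0, 0.0, 0.0, 0.0, 0.0, 0.75, -1.0]]]
10 end [5.03e-01 2.00e-04 4.56e-02]
```

carry_out:
  moves:
    - [[0,0.75,0,-0.05,0.15,0.25,-1],[0,0.75,0,-0.1,0.15,0.25,-1],[0,0.75,0,-0.1,0.15,0.25,-1],[0,0.75,0,-0.1,0.15,0.25,-1],[0,0.7,0,-0.1,0.15,0.25,-1],[0,0.7,0,-0.15,0.15,0.25,-1],[0,0.7,0,-0.15,0.15,0.2,-1],[0,0,0,0,0,0.2,-1]]

```text
time: 19.82
tool_pos: [0.4626, 0.0047, 0.1194]
tool_rot: [0.008, 0.975, -0.03, 0.219]
contact_force: [0.0, 0.3, -0.6]
gripper_width: -0.001
```

```bash
python3 snap.py s15 side 240 120 380 270 4
python3 - <<'E'
from plan import *
where()
P,Q=pushpose(.72,.45,.015)
rows([(P,Q)],-1,maxv=.5)
E
```

```text
t 19.87 tcp [0.4636 0.0047 0.1193] x [ 0.903 -0.057  0.426] z [ 0.425 -0.028 -0.905] F [-1.1  0.6 -0.6] w -0.001 j [-0.18 -0.6   2.38  0.06  0.93 -0.14]
[[[0.01, 0.02, -0.02, 0.02, 0.01, 0.42, -1.0],
[0.01, 0.03, -0.01, 0.02, 0.01, 0.42, -1.0],
[0.01, 0.02, -0.02, 0.02, 0.01, 0.41, -1.0],
[0.01, 0.02, -0.01, 0.02, 0.01, 0.42, -1.0],
[0.02, 0.03, -0.02, 0.02, 0.01, 0.42, -1.0]]]
5 end [5.029e-01 3.000e-04 4.550e-02]
```

View pics/s15.png

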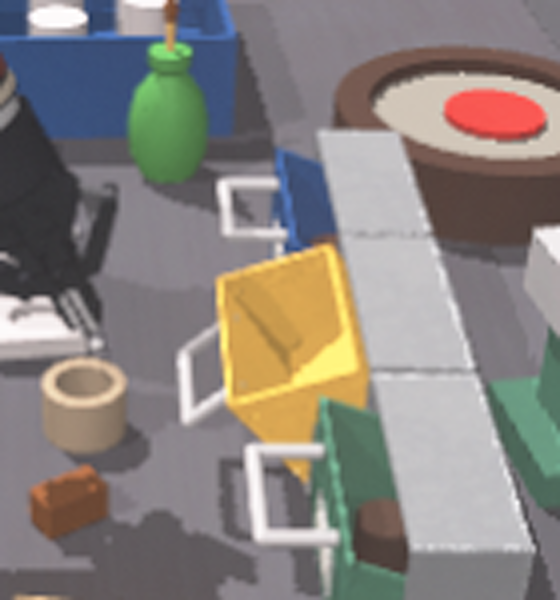

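carry_out:
  moves:
    - [[0,0.02,0,0.02,0.02,0.4,-1],[0,0.02,0,0.02,0.02,0.4,-1],[0,0.02,0,0.02,0.02,0.4,-1],[0,0.02,0,0.02,0.02,0.4,-1],[0,0.02,0,0.02,0,0.4,-1],[0,0,0,0,0,0,-1]]

```text
time: 20.37
tool_pos: [0.5038, -0.0011, 0.0501]
tool_rot: [0.008, 0.975, -0.03, 0.222]
contact_force: [0.8, -0.1, -1.2]
gripper_width: 0.001
```

```bash
python3 snap.py s16 side 240 120 380 270 4
python3 - <<'E'
from plan import *
where()
rows([pushpose(.72,.45,0.002)]+[pushpose(t,.45*t/.72) for t in np.linspace(.72,0,13)[1:]],-1,maxv=.5)
E
```

```text
t 20.42 tcp [ 0.5039 -0.0012  0.0513] x [ 0.899 -0.055  0.434] z [ 0.433 -0.028 -0.901] F [-1.   0.2 -0.4] w 0.002 j [-0.18 -0.34  2.33  0.07  0.7  -0.16]
[[[0.05, 0.02, -0.07, 0.24, -0.03, 0.12, -1.0],
[0.0, -0.43, 0.0, 0.13, 0.0, -0.11, -1.0],
[0.0, -0.43, 0.0, 0.08, 0.0, -0.11, -1.0],
[0.0, -0.43, 0.0, 0.08, 0.0, -0.11, -1.0],
[0.0, -0.43, 0.0, 0.08, 0.0, -0.1, -1.0],
[0.0, -0.43, 0.0, 0.09, 0.0, -0.1, -1.0],
[0.0, -0.43, 0.0, 0.09, 0.0, -0.1, -1.0],
[0.0, -0.43, 0.0, 0.09, 0.0, -0.1, -1.0]]]
[[[0.0, -0.43, 0.0, 0.09, 0.0, -0.09, -1.0],
[0.0, -0.43, 0.0, 0.1, 0.0, -0.09, -1.0],
[0.0, -0.43, 0.0, 0.09, 0.0, -0.09, -1.0],
[0.0, -0.43, 0.0, 0.1, 0.0, -0.09, -1.0],
[0.0, -0.43, 0.0, 0.1, 0.0, -0.09, -1.0]]]
13 end [ 0.546  -0.0023  0.1072]
```

View pics/s16.png

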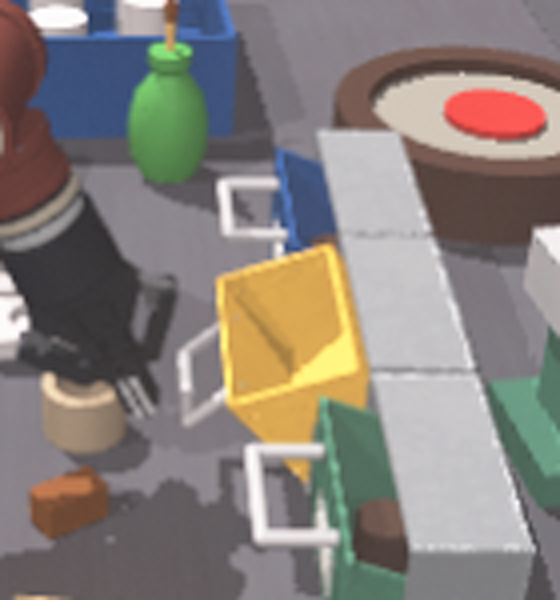

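carry_out:
  moves:
    - [[0,0,-0.05,0.2,0,0.1,-1],[0,0,0,0.1,0,0.02,-1],[0,-0.4,0,0.1,0,-0.1,-1],[0,-0.4,0,0.1,0,-0.1,-1],[0,-0.4,0,0.1,0,-0.1,-1],[0,-0.4,0,0.1,0,-0.1,-1],[0,-0.4,0,0.1,0,-0.1,-1]]

```text
time: 21.0
tool_pos: [0.5244, -0.0026, 0.0784]
tool_rot: [0.006, 0.991, -0.029, 0.133]
contact_force: [-12.9, -0.5, 5.6]
gripper_width: 0.003
```

```bash
python3 snap.py s17 side 240 120 380 270 4
python3 - <<'E'
from plan import *
where()
rows([pushpose(t,.45*t/.72) for t in np.linspace(.4,0,8)[1:]],-1,maxv=.5)
E
```

```text
t 21.05 tcp [ 0.526  -0.0027  0.0804] x [ 0.963 -0.055  0.264] z [ 0.263 -0.019 -0.965] F [-21.3  -0.2  12.6] w -0.003 j [-0.16 -0.21  2.15  0.03  0.94 -0.11]
[[[0.03, -0.3, -0.01, 0.02, -0.02, -0.04, -1.0],
[0.03, -0.3, -0.02, 0.03, -0.02, -0.03, -1.0],
[0.0, -0.41, 0.0, 0.08, 0.0, -0.1, -1.0],
[0.0, -0.41, 0.0, 0.09, 0.0, -0.09, -1.0],
[0.0, -0.41, 0.0, 0.09, 0.0, -0.08, -1.0],
[0.0, -0.41, 0.0, 0.09, 0.0, -0.09, -1.0],
[0.0, -0.41, 0.0, 0.09, 0.0, -0.08, -1.0],
[0.0, -0.41, 0.0, 0.1, 0.0, -0.08, -1.0]]]
8 end [ 0.546  -0.0022  0.1069]
```

View pics/s17.png

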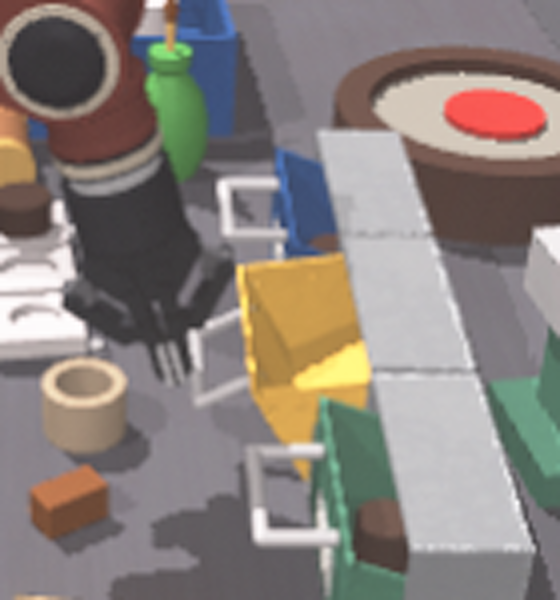

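carry_out:
  moves:
    - [[0,-0.4,0,0.09,0,-0.06,-1],[0,-0.4,0,0.09,0,-0.06,-1],[0,-0.4,0,0.09,0,-0.06,-1],[0,-0.4,0,0.09,0,-0.08,-1],[0,-0.4,0,0.09,0,-0.08,-1],[0,-0.4,0,0.09,0,-0.08,-1]]

```text
time: 21.55
tool_pos: [0.5398, -0.0035, 0.1021]
tool_rot: [0.003, 0.999, -0.029, 0.024]
contact_force: [-32.0, 1.6, 29.4]
gripper_width: -0.0
```

```bash
python3 snap.py s18 side 240 120 380 270 4
python3 - <<'E'
from plan import *
where()
rows([pushpose(0,0,-.002)],-1,maxv=.5)
E
```

```text
t 21.6 tcp [ 0.5427 -0.0037  0.1045] x [ 0.997 -0.058  0.053] z [ 0.052 -0.008 -0.999] F [-30.9   2.5  34.6] w -0.0 j [-0.14 -0.06  1.95 -0.    1.2  -0.09]
[[[0.03, -0.3, -0.02, 0.07, -0.02, -0.03, -1.0],
[0.02, -0.3, -0.02, 0.06, -0.02, -0.03, -1.0]]]
2 end [ 0.5479 -0.0024  0.1071]
```

View pics/s18.png

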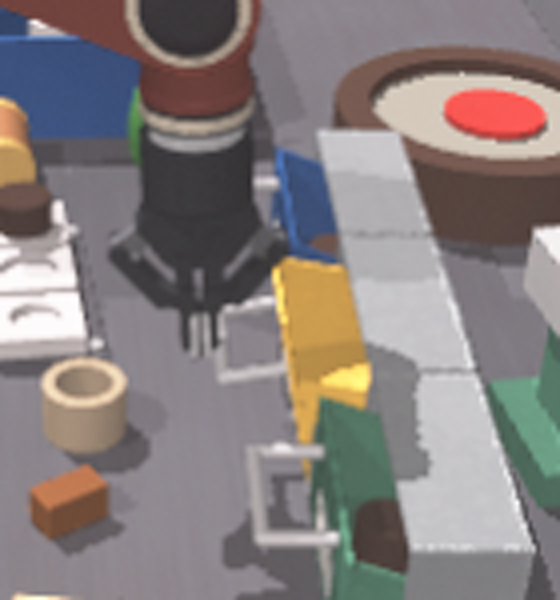

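carry_out:
  moves:
    - [[0,0,0,-0.15,0,0,-1],[0,-0.3,0,-0.15,0,0,-1],[0,-0.3,0,0,0,0,-1],[0,0,0,0,0,0,-1]]

```text
time: 21.93
tool_pos: [0.5351, -0.0034, 0.1009]
tool_rot: [0.003, 1.0, -0.03, 0.009]
contact_force: [1.0, 0.2, 0.8]
gripper_width: -0.003
```

```bash
python3 snap.py s19 side 265 150 345 230 8
python3 - <<'E'
from plan import *
where()
E
```

```text
t 21.98 tcp [ 0.535  -0.0034  0.1005] x [ 0.998 -0.059  0.019] z [ 0.019 -0.006 -1.   ] F [-0.4  0.3  0.6] w -0.003 j [-0.14 -0.06  1.95 -0.    1.23 -0.08]
```

View pics/s19.png

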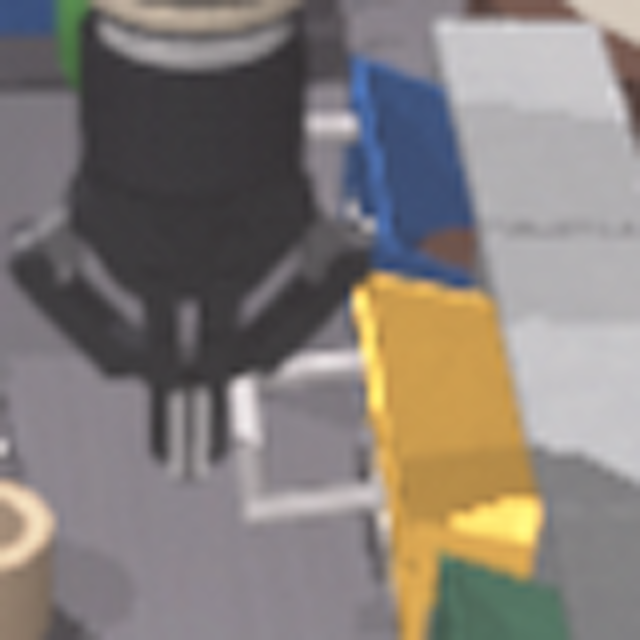

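Run:
```python
from plan import *; from h import *
where()
f=load("pics/s19.npz")
for t in(0,.05,.1,.15,.2,.25): print(t,((proj(f,np.array([binpt(-.045,-.042,.072,t),binpt(0,.082,.088,t)]))-[265,150]+.5)*8).round(0).tolist())
P,Q=pushpose(.15,.45,.012); print(P)
rows([(P,Q)],-1,maxv=.8)
P,Q=pushpose(0,.45,-.003); print(P)
```

```text
t 21.98 tcp [ 0.535  -0.0034  0.1005] x [ 0.998 -0.059  0.019] z [ 0.019 -0.006 -1.   ] F [-0.4  0.3  0.6] w -0.003 j [-0.14 -0.06  1.95 -0.    1.23 -0.08]
0 [[282.0, 493.0], [384.0, 270.0]]
0.05 [[272.0, 499.0], [372.0, 270.0]]
0.1 [[261.0, 505.0], [360.0, 271.0]]
0.15 [[251.0, 511.0], [349.0, 272.0]]
0.2 [[242.0, 518.0], [337.0, 274.0]]
0.25 [[233.0, 525.0], [325.0, 276.0]]
[ 0.5315855  -0.00136633  0.08686047]
[[[0.01, 0.71, 0.0, -0.01, -0.01, 0.05, -1.0],
[0.01, 0.7, -0.01, -0.02, 0.0, 0.05, -1.0],
[0.01, 0.71, -0.01, -0.02, -0.01, 0.04, -1.0],
[0.01, 0.7, 0.0, -0.02, -0.01, 0.05, -1.0],
[0.0, 0.71, -0.01, -0.03, 0.0, 0.04, -1.0],
[0.01, 0.71, 0.0, -0.02, -0.01, 0.04, -1.0],
[0.01, 0.7, -0.01, -0.03, -0.01, 0.04, -1.0]]]
7 end [ 0.5316 -0.0013  0.087 ]
[ 0.55531052 -0.00267253  0.10091815]
```

carry_out:
  moves:
    - [[0,0.7,0,-0.1,0,0.05,-1],[0,0.7,0,0,0,0.05,-1],[0,0.7,0,0,0,0.05,-1],[0,0.7,0,0,0,0.05,-1],[0,0.7,0,0,0,0.05,-1],[0,0.7,0,0,0,0.05,-1],[0,0.7,0,0,0,0.05,-1],[0,0,0,0,0,0,-1]]

```text
time: 22.65
tool_pos: [0.5302, -0.003, 0.0834]
tool_rot: [0.008, 0.975, -0.028, 0.219]
contact_force: [-0.6, -0.5, -1.2]
gripper_width: 0.002
```

```bash
python3 snap.py s20 side 265 150 345 230 8
python3 - <<'E'
from plan import *; from h import *
where()
P,Q=pushpose(0.13,.45,0); print(P)
P2,Q2=pushpose(0,.45,-.003); print(P2)
rows([(P,Q),(P2,Q2)],-1,maxv=.1)
E
```

```text
t 22.7 tcp [ 0.5312 -0.0032  0.0844] x [ 0.902 -0.052  0.428] z [ 0.427 -0.029 -0.904] F [-0.3  0.2  0.3] w 0.003 j [-0.17 -0.31  2.25  0.06  0.77 -0.15]
[ 0.54367286 -0.00203181  0.09317217]
[ 0.55531052 -0.00267253  0.10091815]
[[[0.02, 0.02, -0.01, 0.09, -0.01, -0.02, -1.0],
[0.01, 0.03, 0.0, 0.1, -0.01, -0.01, -1.0],
[0.02, 0.02, -0.01, 0.09, -0.01, -0.02, -1.0],
[0.01, 0.02, -0.01, 0.09, -0.02, -0.01, -1.0],
[0.0, 0.0, 0.0, 0.09, 0.0, -0.01, -1.0],
[0.0, 0.0, 0.0, 0.09, 0.0, -0.02, -1.0],
[0.0, 0.0, 0.0, 0.08, 0.0, -0.01, -1.0],
[0.0, 0.0, 0.0, 0.09, 0.0, -0.01, -1.0]]]
8 end [ 0.5553 -0.0025  0.1008]
```

View pics/s20.png

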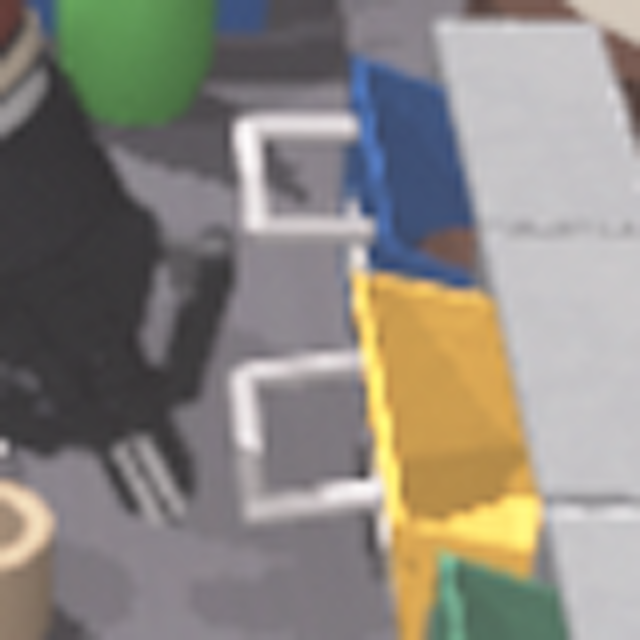

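carry_out:
  moves:
    - [[0,0,0,0.15,0,-0.02,-1],[0,0,0,0.15,0,0,-1],[0,0,0,0.1,0,0,-1],[0,0,0,0.1,0,0,-1],[0,0,0,0.1,0,0,-1],[0,0,0,0.1,0,0,-1],[0,0,0,0,0,0,-1]]

```text
time: 23.28
tool_pos: [0.5569, -0.0049, 0.0971]
tool_rot: [0.008, 0.975, -0.028, 0.218]
contact_force: [-4.7, -0.2, 0.9]
gripper_width: -0.0
```

```bash
python3 snap.py s21 side 265 150 345 230 8
python3 - <<'E'
from plan import *; from h import *
where()
E
```

```text
t 23.33 tcp [ 0.5569 -0.0049  0.097 ] x [ 0.903 -0.052  0.427] z [ 0.426 -0.029 -0.904] F [-4.4 -0.7  0.7] w -0.001 j [-0.16 -0.25  2.18  0.06  0.78 -0.14]
```

View pics/s21.png

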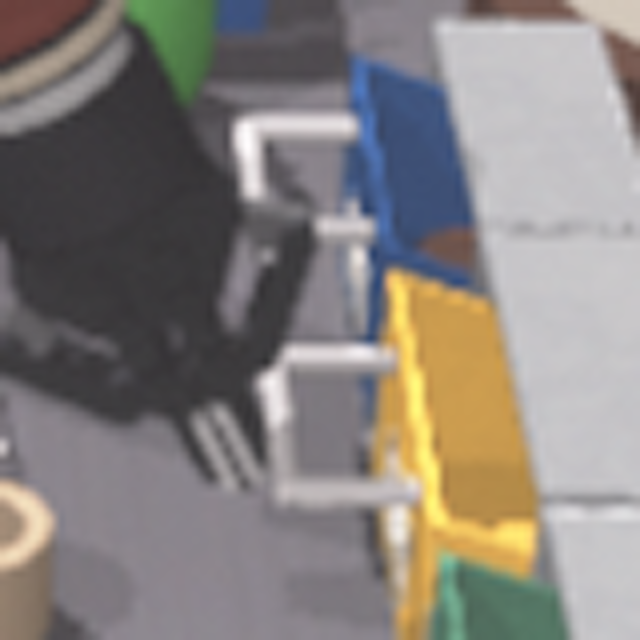

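carry_out:
  moves:
    - [[0,0,0,0.08,0,0,-1],[0,0,0,0.06,0,0,-1],[0,0,0,0,0,0,-1],[0,0,0,0,0,0,-1]]

```text
time: 23.67
tool_pos: [0.5577, -0.0046, 0.0959]
tool_rot: [0.008, 0.977, -0.028, 0.213]
contact_force: [-18.5, -0.3, 4.1]
gripper_width: -0.003
```

carry_out:
  moves:
    - [[0,0,0,0.05,0,0,-1],[0,0,0,0,0,0,-1],[0,0,0,0,0,0,-1]]

```text
time: 23.92
tool_pos: [0.5579, -0.0045, 0.0955]
tool_rot: [0.008, 0.977, -0.028, 0.211]
contact_force: [-23.5, 0.6, 5.7]
gripper_width: 0.0
```

carry_out:
  moves:
    - [[0,0,0,-0.3,0,0,-1],[0,0,0,-0.5,0,0,-1],[0,0,0,-0.3,0,-0.6,-1],[0,0,0,0,0,-0.9,-1],[0,-0.5,0,0,0,-0.9,-1],[0,-0.5,0,0,0,-0.9,-1]]

```text
time: 24.42
tool_pos: [0.4679, 0.0009, 0.2026]
tool_rot: [0.007, 0.984, -0.029, 0.176]
contact_force: [0.8, 0.0, 0.4]
gripper_width: 0.001
```

carry_out:
  moves:
    - [[0,-0.5,0,-0.3,0.6,-0.3,-1],[0,-0.7,0,-0.3,0.8,0,-1],[0,-0.7,0,-0.2,0.9,0,-1],[0,-0.7,0,-0.2,0.9,0,-1],[0,-0.7,0,-0.2,0.9,0,-1],[0,-0.5,0,0,0.9,0,-1],[0,0,0,0,0.5,0,-1],[0,0,0,0,0,0,-1]]

```text
time: 25.08
tool_pos: [0.4065, -0.2197, 0.2022]
tool_rot: [0.003, 0.999, -0.032, 0.013]
contact_force: [0.2, -0.2, -0.4]
gripper_width: 0.004
```

```bash
python3 snap.py s22 side 0 0 560 420 1.4; python3 snap.py t22 top 0 0 560 420 1.4;python3 - <<'E'
from plan import *; from h import *
where()
for a,b,n,box in (("side0","s22","side",(180,80,420,400)),("top0","t22","top",(100,140,460,350))):
    A=load(f"pics/{a}.npz");B=load(f"pics/{b}.npz")
    x0,y0,x1,y1=box
    im=np.vstack([A["frame"][y0:y1,x0:x1],B["frame"][y0:y1,x0:x1]]) if n=="top" else np.hstack([A["frame"][y0:y1,x0:x1],B["frame"][y0:y1,x0:x1]])
    cv2.imwrite(f"pics/cmp_{n}.png",cv2.resize(im[:,:,::-1],None,fx=1.4,fy=1.4))
f=load("pics/s22.npz"); cv2.imwrite("pics/s22c.png",cv2.resize(f["frame"][150:230,265:345,::-1],None,fx=8,fy=8,interpolation=cv2.INTER_CUBIC))
f0=load("pics/side0.npz")
cv2.imwrite("pics/s22c.png",np.hstack([cv2.resize(g["frame"][170:250,280:345,::-1],None,fx=6,fy=6,interpolation=cv2.INTER_CUBIC) for g in(f0,f)]))
E
```

```text
t 25.18 tcp [ 0.4063 -0.2165  0.2018] x [ 0.998 -0.061  0.025] z [ 0.025 -0.005 -1.   ] F [0.4 1.1 1. ] w -0.003 j [-0.66 -0.36  2.03  0.01  1.45 -0.6 ]
```

View pics/cmp_side.png

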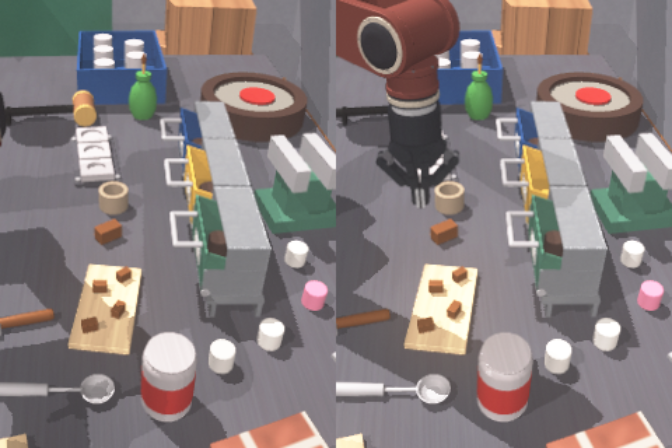

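View pics/cmp_top.png

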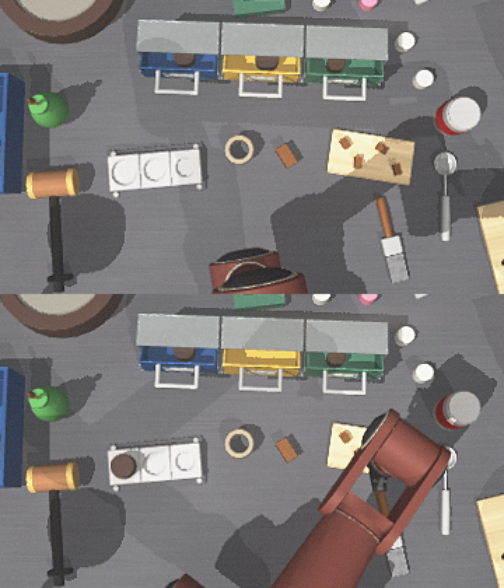

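View pics/s22c.png

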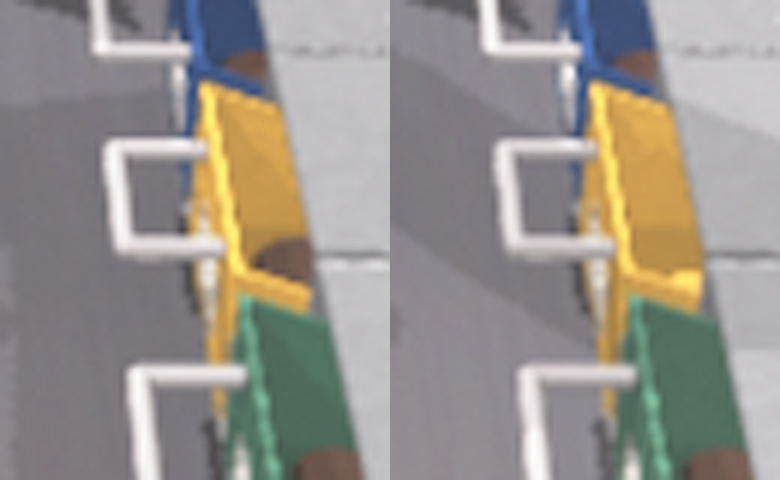

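Run:
```python
from plan import *; from h import *
f=load("pics/t22.npz"); w=cloud(f)
m=(np.hypot(w[...,0]-.4115,w[...,1]-.3043)<.017)&(f["frame"].max(-1)<140)
print(m.sum(),np.median(w[m],0)); where()
from plant import ticket; print(ticket.job_done())
```

```text
96 [0.4112747  0.3055041  0.06599166]
t 25.18 tcp [ 0.4063 -0.2165  0.2018] x [ 0.998 -0.061  0.025] z [ 0.025 -0.005 -1.   ] F [0.4 1.1 1. ] w -0.003 j [-0.66 -0.36  2.03  0.01  1.45 -0.6 ]
the job is handed in; nothing more can be done
None
```

I tilted the yellow bin out to its stop, took out its chill and left it standing in the 57 mm bore of the gauge. Then I pushed the bin shut and handed the job in at 25 s. The hand-in reported no verdict.

**Chill size:** I took it for the 54 mm chill, but no single reading matched 54 mm.
- The images gave 52 to 53 mm and the gripper reading scaled to about 52 mm. A sleeve of known 64 mm also measured about 5% small in the same images, so I put the shortfall down to the measuring.
- A sideways push in the bore gave about 4 mm of travel before the force rose. That suits a 54 mm chill, but the chill was also rubbing on the bore floor, so the test is not clean.
- I did not try it in the 50 mm bore.

**Seating:** The depth images put the chill's top at about 66 mm, against 67 mm expected when fully seated and 76 mm if it sat on the rim. Its centre measured within about 1.5 mm of the bore centre, and it looks upright.

**Bins:** The yellow bar is back at its starting position in the side view to within a fraction of a pixel, and the last push met a hard stop at about 23 N. The green and blue bins look unmoved.

**Rest of the bench:** Everything visible looks where it was at the start, though the arm partly hid the core board and brush in the last top view. The arm ended clear of everything, about 0.2 m above the bench.

**Forces on the way:** While closing the bin, the tool, probably a gripper knuckle on the bin's front edge, met about 31 N sideways and 35 N upward. I backed off and finished with the tool tilted. The two together come to about 46 N. If all of that was on the gripper's body it would pass the 40 N limit, and I cannot tell from the readings.

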